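# Charge the drying chamber and hold its cover over the threads

## Robot

A 6-joint arm with a two-finger parallel gripper is mounted at the origin on the work surface. World frame = base frame: x ahead of the robot, y to its left, z up, the work surface at z = 0. Lengths are in m, angles in rad, forces in N, time in s.
With the tool pointing down it reaches from about 0.425 to 0.95 m from the base axis. Payload 3.5 kg.
Tool frame: the origin (TCP) lies midway between the tips of the shut fingers; the grasp point (between the pads) lies 19 mm behind it; z points along the fingers, y is the direction in which the jaws open and shut (so a half turn about z gives the same grasp; the last joint's range is limited). The gripper opens to 85 mm and grips with 20 to 120 N. Pads are 22 mm wide; open, the fingers measure 114 mm over their backs; the gripper's body (76 mm by 85 mm) begins 54 mm behind the grasp point. The pads swing forward as they close: fully open they stand 13 mm farther back than shut.
Start: joints at [1.152, 0.286, 1.577, -0, 1.279, -0.15], TCP at [0.179, 0.651, 0.201] pointing down, gripper open.
Joint ranges: [-2.77, 2.77], [-0.9, 2.22], [0.21, 2.48], [-1.53, 4.67], [0.24, 2.81], [-2.84, 2.84]. Speed limits (rad/s): [2.79, 2.79, 3.14, 3.14, 3.14, 3.14].

## Interface

Orientations are given as a unit quaternion [x, y, z, w].
In Python, from plant import ctrl gives the robot as it stands.
- The arm moves only by the tool apply_moves, never from a script. Its argument "moves" is a list that holds one entry, the list of rows, each a list of 7 numbers: the shift along the tool's x, y, z in m, then the turn, a rotation vector about the tool's x, y, z in degrees, then the gripper's target within -1 to 1 (shut at 1, half-way at 0, fully open at -1). In form: [[[tx, ty, tz, ax, ay, az, hand], ...]]. A call has 1 to 12 rows; each row shifts and turns the pose as measured when the row begins, along the tool's axes as they then stand; what a row does not reach is not made up. A row lasts 1/10 s, in which the tool goes at most 50 mm and 8.59 degrees, less where a joint would pass 70% of its speed; a pose out of reach is approached as far as the arm can. A call with a gripper value outside its range is refused whole. The fingers move at their own pace and stop on an object; "force" is the grip in N (left out, the last holds). Time passes only in rows, so rows that do not move let the fingers close. It gives the time, the measured TCP pose, the force and the opening at its end, in the units of the state.
- ctrl.get_state(): the state, without advancing time (a new reading comes with each control period).
- ctrl.read_camera(name): name is "scene" or "top" or "wrist"; returns the picture (400x640x3 uint8, red, green, blue); there is no depth.
- ctrl.get_calibration(name): a dict with "camera_matrix" (3x3 intrinsics, pixels), "cam_to_world" (4x4, takes a point from camera to world coordinates). Camera axes: x right, y up, looking along -z (the intrinsics and any distortion apply to the point x, -y, -z); pixel columns grow to the right and rows downward; lengths in m; the calibration is good to about 2 mm. The wrist camera is an equidistant fisheye: a pixel r from the principal point sees the ray r / f radians off the axis. A picture is of the moment at which its call begins: read the wrist's pose just before it. get_calibration takes no time and is no camera call; for the wrist camera it gives the pose at the moment of the call.
- ctrl.sign_off(): hands the job in, once; it reports no verdict.
The state is a dict: "time": time; "qpos": joint angles; "dq": joint speeds; "joint_efforts": joint torques, N m; "eef_pos": TCP position; "tcp_rot": TCP orientation; "contact_force": force on the tool from outside, world axes, zero at the start; "wrist_torque": the same for the moment, N m; "opening": opening from 0.0 (shut) to 1.0 (fully open).
Only numpy, scipy, OpenCV 4.12 (cv2) and the standard library are available. Lean on these libraries where they do the work, as an engineer would, in place of code of your own. Each camera call takes 0.05 s, during which the arm holds its last target. There are 200 camera calls.

## Task

Tip the four orange drying balls out of the white cup into the open blue chamber, then stand the empty cup upright on the bench and let go of it. Then take the aluminium cover plate by its grip bar and hold it level about 15 mm above the chamber's rim, not touching it, with its four holes lined up over the four threaded holes so that a colleague can put in the screws. Finish while still holding the plate there, and leave the other things on the bench where they are.

Things in the scene. Friction and masses are not known exactly. Their poses are not given: they have to be found in the camera images.
- chamber: blue metal drying chamber, fixed to the bench (place and yaw vary): 180 (x) x 140 (y) x 60 high, open on top; the opening is 120 (x) x 84 (y), centred, straight-walled, 52 deep. A brass and steel pipe stub 12 to 18 thick sticks out 50 from the middle of its +x side, 30 above the bench. Origin: centre of the underside, on the bench; z up, x along the long side
- thread0 (a point): centre of the threaded hole 0 (8 wide, brass-rimmed) in the chamber's flat top rim, 60 above the bench; at (75, 55) in the chamber's x, y
- thread1 (a point): centre of the threaded hole 1 (8 wide, brass-rimmed) in the chamber's flat top rim, 60 above the bench; at (-75, 55) in the chamber's x, y
- thread2 (a point): centre of the threaded hole 2 (8 wide, brass-rimmed) in the chamber's flat top rim, 60 above the bench; at (-75, -55) in the chamber's x, y
- thread3 (a point): centre of the threaded hole 3 (8 wide, brass-rimmed) in the chamber's flat top rim, 60 above the bench; at (75, -55) in the chamber's x, y
- cover: aluminium cover plate lying flat on the bench at the start, 180 (x) x 140 (y) x 5 thick, about 0.35 kg, with a 16 mm wide hole near each corner and a black upright grip bar in the middle of its top: 60 long (along x), 16 wide (along y), rising to 41 above the plate's underside. Origin: centre of the underside; z up, x along the long side. The hole pattern is the same as the chamber's and the same after a half turn, so either way round is right
- hole0 (a point): centre of plate hole 0 at the plate's underside; at (75, 55) in the plate's x, y
- hole1 (a point): centre of plate hole 1 at the plate's underside; at (-75, 55) in the plate's x, y
- hole2 (a point): centre of plate hole 2 at the plate's underside; at (-75, -55) in the plate's x, y
- hole3 (a point): centre of plate hole 3 at the plate's underside; at (75, -55) in the plate's x, y
- cup: white ceramic cup without handle, standing upright at the start with the four balls in it: conical, 54 outside diameter at the foot, 67 at the rim (about 62 at 40 above the foot), 65 high, wall 3, floor 5 thick, about 0.14 kg. Because the wall is nearly straight, the balls all roll out only when it is tipped to about 90 degrees or a little more. The cover and the cup may stand on either side of the chamber. Origin: centre of the foot; z towards the mouth
- ball0_center (a point): centre of an orange drying ball, 20 diameter, 11 g, rolls freely; starts in the cup
- ball1_center (a point): centre of an orange drying ball, 20 diameter, 11 g, rolls freely; starts in the cup
- ball2_center (a point): centre of an orange drying ball, 20 diameter, 11 g, rolls freely; starts in the cup
- ball3_center (a point): centre of an orange drying ball, 20 diameter, 11 g, rolls freely; starts in the cup
- wash_bottle: bystander, loose: white wash bottle with blue cap and spout, 64 diameter, 175 high. Origin: underside middle
- jar: bystander, loose: amber glass jar with black lid, 60 diameter, 90 high. Origin: underside middle
- dish: bystander, loose: shallow glass dish, 90 diameter, 16 high. Origin: underside middle
- screwdriver: bystander, loose: screwdriver lying on the bench. Origin: underside of the tool
- tip_box: bystander, loose: blue plastic box, 120 x 85 x 60 high. Origin: underside middle
There are look-alikes about, which are no part of the job. What is shaped like the cup but yellow is not meant.

How it is judged:
By the outcome, as a careful person would: the job done as asked, in the order asked, and still so for the second after the job is handed in, while the arm keeps its last pose, push and grip.
It also fails if it takes over 67 s, if anything falls off the work surface, if the arm or the gripper's body presses on something with over 40 N, if the wrist force passes 120 N, or if a joint passes its speed limit or range.

## Working session

There is one attempt and no reset: what is moved stays moved. The work goes in short steps, Python scripts to look and compute and a tool call to move; the robot and the scene stay as the last step left them, time stands still between calls to the robot, and variables do not carry over. Pictures are saved under pics/ and viewed, about 8 in all and at most 12, crops included, and the job is handed in when it is done.

Besides the shell and the picture viewer there is one more tool, called after "Emit:" as name([rows], argument=value, ...), one row to a line, values as JSON. apply_moves: Moves the arm, as the interface text tells. Its arguments: {"type":"object","properties":{"moves":{"type":"array","items":{"type":"array","items":{"type":"array","items":{"type":"number"}}}},"force":{"type":"number"}},"required":["moves"]}

```bash
mkdir -p pics; ls
python3 - <<'E'
from plant import ctrl
import cv2,numpy as np
s=ctrl.get_state();print(s)
for n in("scene","top"):
    im=ctrl.read_camera(n);cv2.imwrite(f"pics/{n}0.png",im[...,::-1]);c=ctrl.get_calibration(n);print(n,c)
print(ctrl.get_calibration("wrist"))
E
```

```text
pics
{'time': 0.0, 'qpos': array([ 1.15198169e+00,  2.87182359e-01,  1.57820086e+00, -6.45058390e-06,
        1.27859646e+00, -1.49998225e-01]), 'dq': array([-0.00010678, -0.00043592,  0.00085572, -0.0004013 , -0.00156848,
        0.00035582]), 'joint_efforts': array([-1.19623095e-03, -4.05978048e+01, -2.92626321e+01, -1.93404476e-04,
        5.75882150e-03,  8.58177572e-06]), 'eef_pos': array([0.17894178, 0.65008316, 0.19942322]), 'tcp_rot': array([ 1.34002860e-01,  9.90980226e-01, -1.14643511e-03, -3.31922061e-04]), 'contact_force': array([-0.28861309, -0.46674119,  0.11095498]), 'wrist_torque': array([-0.02572083, -0.0235917 , -0.01290078]), 'opening': 1.0012499969267772}
scene {'camera_matrix': array([[480.91604592,   0.        , 320.83815169],
       [  0.        , 480.91604592, 206.18578162],
       [  0.        ,   0.        ,   1.        ]]), 'cam_to_world': array([[ 0.71207194, -0.58753968,  0.3843835 ,  1.20946387],
       [ 0.70197853,  0.58531763, -0.40574551, -0.77350138],
       [ 0.01340515,  0.55874896,  0.8292285 ,  1.55408268],
       [ 0.        ,  0.        ,  0. 
[... 198 characters left out ...]
]), 'cam_to_world': array([[-0.01767573,  0.99208095, -0.12435015,  0.37672579],
       [-0.9998156 , -0.01847159, -0.00525007, -0.05466963],
       [-0.00750544,  0.12423442,  0.99222451,  1.28684854],
       [ 0.        ,  0.        ,  0.        ,  1.        ]])}
{'camera_matrix': array([[309.70691629,   0.        , 320.12189907],
       [  0.        , 309.70691629, 198.60354713],
       [  0.        ,   0.        ,   1.        ]]), 'cam_to_world': array([[ 0.26543782, -0.93157388, -0.24842075,  0.11512656],
       [ 0.96412454,  0.25578557,  0.0709762 ,  0.6675578 ],
       [-0.00257713, -0.25834831,  0.9660484 ,  0.3728974 ],
       [ 0.        ,  0.        ,  0.        ,  1.        ]])}
```

View pics/top0.png

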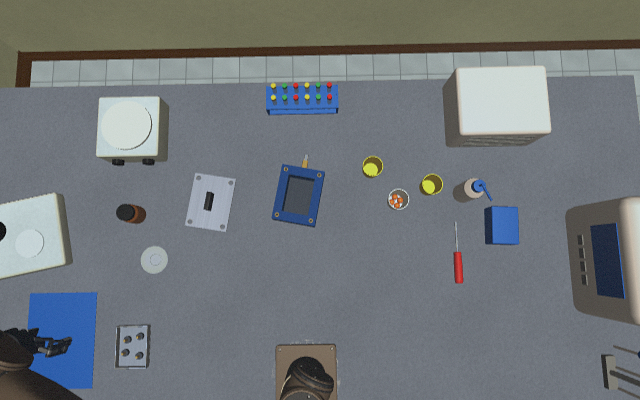

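View pics/scene0.png

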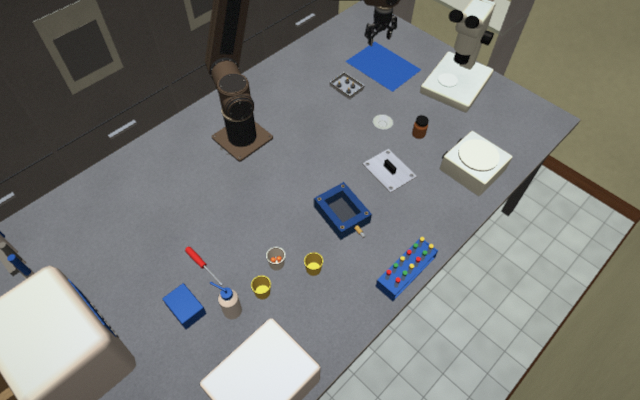

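The top view shows the white cup with orange balls at about (398,199). The yellow look-alikes are at (372,166) and (431,184). The chamber is at (298,195) and the cover at (210,202). Only (398,199) is white and holds balls, so it is the one meant. I'll confirm that in a crop while measuring.

```bash
cat > h.py <<'E'
from plant import ctrl
import cv2,numpy as np
from scipy.spatial.transform import Rotation as R
def ray(n,u,v,c=None):
    c=c or ctrl.get_calibration(n);K=c["camera_matrix"];T=c["cam_to_world"]
    x=(u-K[0,2])/K[0,0];y=(v-K[1,2])/K[1,1]
    if n=="wrist":
        r=np.hypot(x,y);k=np.sin(r)/max(r,1e-9);d=np.array([x*k,-y*k,-np.cos(r)])
    else: d=np.array([x,-y,-1.])
    return T[:3,3],T[:3,:3]@d
def pt(n,u,v,z,c=None):
    o,d=ray(n,u,v,c);return o+d*(z-o[2])/d[2]
def proj(n,p,c=None):
    c=c or ctrl.get_calibration(n);K=c["camera_matrix"];T=c["cam_to_world"]
    q=T[:3,:3].T@(np.asarray(p,float)-T[:3,3]);q=q*[1,-1,-1]
    if n=="wrist":
        t=np.arctan2(np.hypot(q[0],q[1]),q[2]);s=t/max(np.hypot(q[0],q[1]),1e-9);x,y=q[0]*s,q[1]*s
    else: x,y=q[:2]/q[2]
    return np.array([K[0,0]*x+K[0,2],K[1,1]*y+K[1,2]])
def pic(n,name):
    c=ctrl.get_calibration(n);im=ctrl.read_camera(n)[...,::-1].copy();cv2.imwrite(f"pics/{name}.png",im);return im,c
def tool(dp=None):
    s=ctrl.get_state();return s["eef_pos"],R.from_quat(s["tcp_rot"])
E
python3 - <<'E'
from h import *
im=cv2.imread("pics/top0.png")
cr=cv2.resize(im[140:240,180:450],None,fx=2.9,fy=2.9,interpolation=cv2.INTER_CUBIC);cv2.imwrite("pics/crop.png",cr)
hsv=cv2.cvtColor(im,cv2.COLOR_BGR2HSV)
def poly(mask,box,z):
    m=np.zeros_like(mask);x0,y0,x1,y1=box;m[y0:y1,x0:x1]=mask[y0:y1,x0:x1]
    cs,_=cv2.findContours(m,cv2.RETR_EXTERNAL,cv2.CHAIN_APPROX_NONE);c=max(cs,key=cv2.contourArea)
    P=np.array([pt("top",u,v,z)[:2] for u,v in c[:,0]]).astype(np.float32)
    r=cv2.minAreaRect(P*1000);print(r,cv2.contourArea(c));return c
poly(cv2.inRange(hsv,(100,100,40),(125,255,255)),(260,150,340,240),.06)
poly(cv2.inRange(hsv,(0,0,140),(180,60,255)),(180,165,245,240),.005)
# cup rim
print("cup?",pt("top",398,199,.06), pt("top",398,199,.065))
print("yellows",pt("top",372,166,.06),pt("top",431,184,.06))
for n,p in dict(bottle=(470,190),box=(502,225),sd=(458,240)).items(): print(n,pt("top",*p,.03))
E
```

```text
((568.6848754882812, 14.254592895507812), (140.96641540527344, 180.7620391845703), 78.56354522705078) 2364.0
((559.7015380859375, 311.5979309082031), (140.41357421875, 183.00978088378906), 80.06779479980469) 2175.5
cup? [ 0.54864127 -0.3052242   0.06      ] [ 0.54794064 -0.30420306  0.065     ]
yellows [ 0.65768424 -0.22615687  0.06      ] [ 0.59517069 -0.41286657  0.06      ]
bottle [ 0.5781685  -0.54789466  0.03      ]
box [ 0.46165417 -0.64346037  0.03      ]
sd [ 0.41588385 -0.49852705  0.03      ]
```

View pics/crop.png

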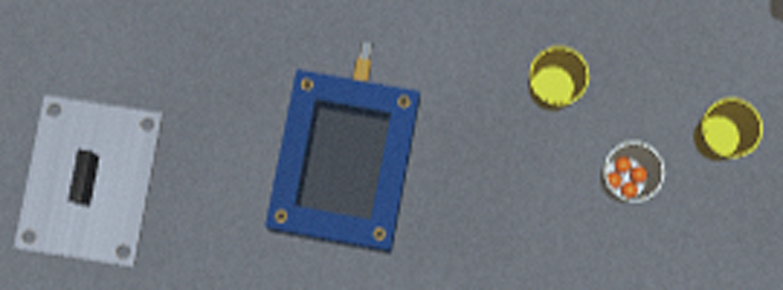

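The crop confirms it: the white cup with four orange balls is at crop (633,171), the chamber at (343,160) and the cover at (88,180). Next I'll write a motion planner helper and start moving.

```bash
cat >> h.py <<'E'
RD=R.from_euler('y',180,degrees=True)
def ori(az,tilt=0): return R.from_euler('z',az,degrees=True)*R.from_euler('y',-tilt,degrees=True)*RD
def plan(p,Rg,n,back=0.):
    """rows from here so that the point `back` m behind the TCP travels straight to p"""
    p0,R0=tool();b=np.array([0,0,-back]);rv=(R0.inv()*Rg).as_rotvec();g0=p0+R0.apply(b)
    print("dist %.3f ang %.1f"%(np.linalg.norm(p-g0),np.degrees(np.linalg.norm(rv))))
    P,Q=p0,R0
    for i in range(1,n+1):
        Qn=R0*R.from_rotvec(rv*i/n);Pn=g0+(p-g0)*i/n-Qn.apply(b)
        print(np.round(Q.inv().apply(Pn-P),4).tolist(),np.round((Q.inv()*Qn).as_rotvec(degrees=True),2).tolist());P,Q=Pn,Qn
def st():
    s=ctrl.get_state();q=R.from_quat(s["tcp_rot"]).as_matrix()
    print("t%.2f p"%s["time"],np.round(s["eef_pos"],4),"z",np.round(q[:,2],3),"x",np.round(q[:,0],3),"q",np.round(s["qpos"],2),"F",np.round(s["contact_force"],1),"op %.3f"%s["opening"])
E
python3 - <<'E'
from h import *
plan(np.array([.5,.30,.30]),ori(-10),10)
E
```

```text
dist 0.486 ang 5.4
[-0.0402, -0.0253, -0.01] [-0.01, -0.0, -0.54]
[-0.04, -0.0256, -0.01] [-0.01, -0.0, -0.54]
[-0.0398, -0.026, -0.01] [-0.01, -0.0, -0.54]
[-0.0395, -0.0264, -0.01] [-0.01, -0.0, -0.54]
[-0.0393, -0.0267, -0.01] [-0.01, -0.0, -0.54]
[-0.039, -0.0271, -0.01] [-0.01, -0.0, -0.54]
[-0.0388, -0.0275, -0.01] [-0.01, -0.0, -0.54]
[-0.0385, -0.0278, -0.01] [-0.01, -0.0, -0.54]
[-0.0382, -0.0282, -0.01] [-0.01, -0.0, -0.54]
[-0.038, -0.0286, -0.01] [-0.01, -0.0, -0.54]
```

Emit:
apply_moves([
  [[-0.04, -0.026, -0.01, 0, 0, -0.5, -1], [-0.04, -0.026, -0.01, 0, 0, -0.5, -1], [-0.04, -0.026, -0.01, 0, 0, -0.5, -1], [-0.04, -0.026, -0.01, 0, 0, -0.5, -1], [-0.04, -0.027, -0.01, 0, 0, -0.5, -1], [-0.039, -0.027, -0.01, 0, 0, -0.5, -1], [-0.039, -0.027, -0.01, 0, 0, -0.5, -1], [-0.038, -0.028, -0.01, 0, 0, -0.5, -1], [-0.038, -0.028, -0.01, 0, 0, -0.5, -1], [-0.038, -0.028, -0.01, 0, 0, -0.5, -1], [0, 0, 0, 0, 0, 0, -1]],
])

```text
time: 1.2
eef_pos: [0.5084, 0.286, 0.295]
tcp_rot: [0.086, 0.996, -0.007, -0.004]
contact_force: [-0.5, 0.2, 0.6]
opening: 1.002
```

Run:
```python
from h import *
st();im,c=pic("wrist","w1");np.save("w1.npy",c["cam_to_world"]);st()
for p in [(.5687,.0143,.06),(.5597,.3116,.005),(.5597,.3116,.041)]: print(proj("wrist",p,c))
```

```text
t1.20 p [0.5084 0.286  0.295 ] z [-0.008 -0.013 -1.   ] x [-0.985  0.171  0.006] q [ 0.34  0.04  1.69 -0.01  1.43 -1.05] F [-0.5  0.2  0.6] op 1.002
t1.25 p [0.5065 0.2877 0.294 ] z [-0.011 -0.012 -1.   ] x [-0.985  0.17   0.009] q [ 0.35  0.04  1.69 -0.01  1.43 -1.05] F [1.  0.2 0.2] op 0.998
[159.71746552 237.4166541 ]
[345.17527    192.55092207]
[346.78701366 198.44725707]
```

View pics/w1.png

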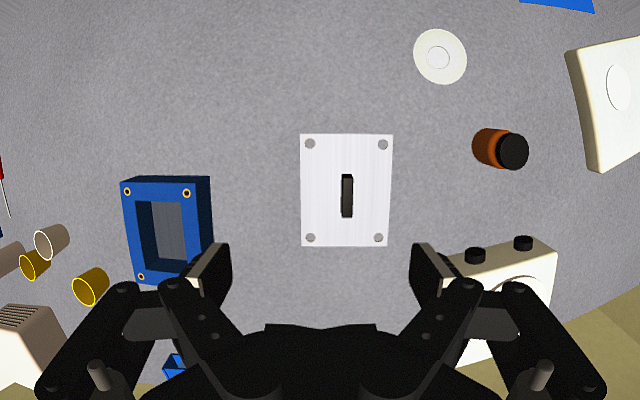

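The wrist view shows the cover's holes near (310,143), (383,145), (378,238) and (310,238). The chamber threads are near (127,191), (186,193) and (141,277), with the fourth behind a finger. I'll refine both sets.

Run:
```python
from h import *
im=cv2.imread("pics/w1.png");c=ctrl.get_calibration("wrist");c["cam_to_world"]=np.load("w1.npy")
def cent(im,u,v,f,r=8):
    w=im[v-r:v+r+1,u-r:u+r+1].astype(float);m=f(w);ys,xs=np.nonzero(m);return u-r+xs.mean(),v-r+ys.mean(),m.sum()
g=lambda w:w.mean(2)<185
def fit(P,L):
    P=np.array(P);L=np.array(L,float);a=np.exp(0);X=(P-P.mean(0))@[1,1j];Y=(L-L.mean(0))@[1,1j]
    th=np.angle((X*Y.conj()).sum());sc=abs(X).sum()/abs(Y).sum();ctr=P.mean(0)@[1,1j]-np.exp(1j*th)*(L.mean(0)@[1,1j])
    print("ctr",ctr,"yaw",np.degrees(th),"sc",sc,"res",abs(X-Y*np.exp(1j*th)).max())
P=[]
for u,v in [(310,143),(383,145),(378,238),(310,238)]:
    a=cent(im,u,v,g,7);P.append(pt("wrist",a[0],a[1],.004,c)[:2]);print(a,P[-1])
L=[(-.075,-.055),(-.075,.055),(.075,.055),(.075,-.055)]
fit(P,L)
b=lambda w:(w[...,2]>w[...,0]+10)&(w[...,2]>70)
P=[]
for u,v in [(127,191),(186,193),(141,277)]:
    a=cent(im,u,v,b,6);P.append(pt("wrist",a[0],a[1],.06,c)[:2]);print(a,P[-1])
fit(P,[(-.075,-.055),(-.075,.055),(.075,-.055)])
# same on top view
im=cv2.imread("pics/top0.png");P=[]
for u,v in [(305.5,169.3),(319,175),(277,214.5),(311,220.5)]:
    pass
pts=[(306,169),(319,175),(277,214),(311,220)]
pts=[(180+307/2.9,140+84/2.9),(180+404/2.9,140+102/2.9),(180+281/2.9,140+216/2.9),(180+379/2.9,140+234/2.9)]
fit([pt("top",u,v,.06)[:2] for u,v in pts],[(.075,.055),(.075,-.055),(-.075,.055),(-.075,-.055)])
plan(np.array([.5,-.25,.28]),ori(-38),12)
```

```text
(np.float64(309.4047619047619), np.float64(143.0), np.int64(84)) [0.47546676 0.27072053]
(np.float64(382.4761904761905), np.float64(144.01190476190476), np.int64(84)) [0.49467559 0.37944683]
(np.float64(378.04411764705884), np.float64(237.14705882352942), np.int64(68)) [0.64262917 0.35362962]
(np.float64(309.8732394366197), np.float64(237.04225352112675), np.int64(71)) [0.62335848 0.24454402]
ctr (0.5590324993359557+0.3120852496251983j) yaw -9.985613900771073 sc 1.0027078481201102 res 0.0004297875282750611
(np.float64(126.68571428571428), np.float64(191.0857142857143), np.int64(35)) [ 0.48540786 -0.02412008]
(np.float64(186.12765957446808), np.float64(193.04255319148936), np.int64(47)) [0.50768988 0.08380384]
(np.float64(140.62962962962962), np.float64(276.037037037037), np.int64(27)) [ 0.63298219 -0.05429207]
ctr (0.5701937348859086+0.014748142022063883j) yaw -11.561394267848767 sc 1.0029631462376312 res 0.0003557603127808601
ctr (0.5686549704472252+0.01306129521776532j) yaw -11.54132301771574 sc 0.9981933637767366 res 0.0003697233680703107
dist 0.538 ang 28.2
[-0.0071, -0.0442, 0.0017] [-0.07, -0.02, 2.35]
[-0.0089, -0.0439, 0.0017] [-0.07, -0.02, 2.35]
[-0.0107, -0.0435, 0.0016] [-0.07, -0.02, 2.35]
[-0.0125, -0.043, 0.0015] [-0.07, -0.02, 2.35]
[-0.0142, -0.0425, 0.0015] [-0.07, -0.02, 2.35]
[-0.016, -0.0419, 0.0015] [-0.07, -0.02, 2.35]
[-0.0177, -0.0412, 0.0014] [-0.07, -0.02, 2.35]
[-0.0193, -0.0404, 0.0014] [-0.07, -0.02, 2.35]
[-0.021, -0.0396, 0.0013] [-0.07, -0.02, 2.35]
[-0.0226, -0.0387, 0.0013] [-0.07, -0.02, 2.35]
[-0.0241, -0.0377, 0.0012] [-0.07, -0.02, 2.35]
[-0.0257, -0.0367, 0.0012] [-0.07, -0.02, 2.35]
```

Run:
```python
from h import *
Rg=ori(-38,30);z=Rg.apply([0,0,1]);cup=np.array([.548,-.305,.044])
plan(cup-.12*z+z*.03,Rg,12,0)
```

```text
dist 0.591 ang 41.2
[-0.0086, -0.0461, 0.0149] [0.54, -2.47, 2.32]
[-0.0098, -0.0456, 0.0157] [0.54, -2.47, 2.32]
[-0.0109, -0.045, 0.0166] [0.54, -2.47, 2.32]
[-0.012, -0.0444, 0.0175] [0.54, -2.47, 2.32]
[-0.013, -0.0437, 0.0185] [0.54, -2.47, 2.32]
[-0.014, -0.043, 0.0195] [0.54, -2.47, 2.32]
[-0.0148, -0.0422, 0.0205] [0.54, -2.47, 2.32]
[-0.0156, -0.0414, 0.0216] [0.54, -2.47, 2.32]
[-0.0163, -0.0406, 0.0226] [0.54, -2.47, 2.32]
[-0.0169, -0.0397, 0.0237] [0.54, -2.47, 2.32]
[-0.0175, -0.0387, 0.0249] [0.54, -2.47, 2.32]
[-0.0179, -0.0378, 0.026] [0.54, -2.47, 2.32]
```

Emit:
apply_moves([
  [[-0.009, -0.046, 0.015, 0.5, -2.5, 2.3, -1], [-0.01, -0.046, 0.016, 0.5, -2.5, 2.3, -1], [-0.011, -0.045, 0.017, 0.5, -2.5, 2.3, -1], [-0.012, -0.044, 0.017, 0.5, -2.5, 2.3, -1], [-0.013, -0.044, 0.018, 0.5, -2.5, 2.3, -1], [-0.014, -0.043, 0.02, 0.5, -2.5, 2.3, -1], [-0.015, -0.042, 0.02, 0.5, -2.5, 2.3, -1], [-0.016, -0.041, 0.022, 0.5, -2.5, 2.3, -1], [-0.016, -0.041, 0.023, 0.5, -2.5, 2.3, -1], [-0.017, -0.04, 0.024, 0.5, -2.5, 2.3, -1], [-0.017, -0.039, 0.022, 0.5, -2.5, 2.3, -1], [0, 0, 0, 0, 0, 0, -1]],
])

```text
time: 2.45
eef_pos: [0.5073, -0.228, 0.1226]
tcp_rot: [0.295, 0.924, -0.07, 0.233]
contact_force: [-0.1, 1.0, 0.1]
opening: 1.002
```

Run:
```python
from h import *
st();im,c=pic("wrist","w2");st()
print(proj("wrist",(.548,-.305,.065),c))
hsv=cv2.cvtColor(im,cv2.COLOR_BGR2HSV)
m=cv2.inRange(hsv,(0,0,150),(180,60,255))
n,l,s,ce=cv2.connectedComponentsWithStats(m)
for i in range(1,n):
    if s[i,4]>200: print(s[i],ce[i])
Rg=ori(-38,30);z=Rg.apply([0,0,1]);cup=np.array([.548,-.305,.044])
plan(cup-.12*z+z*.03,Rg,2,0)
```

```text
t2.45 p [ 0.5073 -0.228   0.1226] z [ 0.388 -0.267 -0.882] x [-0.718  0.512 -0.471] q [-0.61 -0.15  2.26  0.    0.55 -1.56] F [-0.1  1.   0.1] op 1.002
t2.50 p [ 0.5078 -0.2264  0.1232] z [ 0.389 -0.266 -0.882] x [-0.719  0.511 -0.471] q [-0.6  -0.15  2.26  0.    0.55 -1.56] F [-0.   0.2 -0.1] op 1.000
[277.60674302 238.12197539]
[     0      0    640    333 114266] [293.78033711 154.65704584]
[  0 381  38  19 466] [ 16.65665236 392.66738197]
dist 0.051 ang 3.4
[-0.0144, -0.0194, 0.0082] [0.88, -0.96, 1.13]
[-0.0146, -0.019, 0.0088] [0.88, -0.96, 1.13]
```

View pics/w2.png

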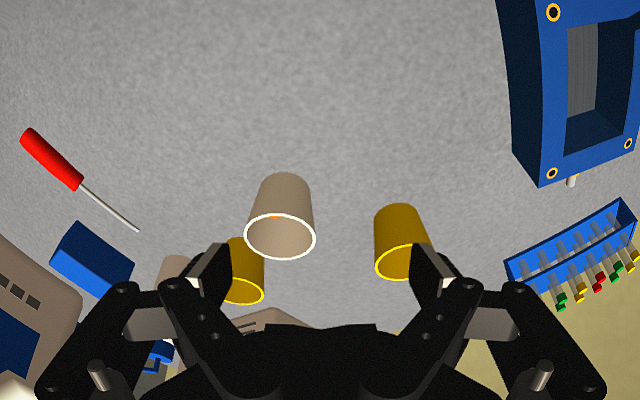

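The rim ellipse runs from columns 244 to 316 and rows 213 to 259, centred at (280,236.5). That is within 3 px of the prediction. The yellow cups at (245,270) and (402,240) are clear of the fingers.

Run:
```python
from h import *
print(pt("wrist",280,236.5,.065))
c=pt("wrist",280,236.5,.065); c[2]=.044
Rg=ori(-38,30);z=Rg.apply([0,0,1])
plan(c+.026*z-.11*z,Rg,3,0)
```

```text
[ 0.54869043 -0.30045094  0.065     ]
dist 0.049 ang 3.4
[-0.0091, -0.0117, 0.0072] [0.59, -0.64, 0.75]
[-0.0091, -0.0115, 0.0074] [0.59, -0.64, 0.75]
[-0.0092, -0.0113, 0.0076] [0.59, -0.64, 0.75]
```

Emit:
apply_moves([
  [[-0.009, -0.012, 0.007, 0.6, -0.6, 0.8, -1], [-0.009, -0.012, 0.007, 0.6, -0.6, 0.8, -1], [-0.009, -0.012, 0.007, 0.6, -0.6, 0.8, -1], [0, 0, 0, 0, 0, 0, -1], [0, 0, 0, 0, 0, 0, -1]],
])

```text
time: 3.0
eef_pos: [0.517, -0.2747, 0.1182]
tcp_rot: [0.314, 0.913, -0.084, 0.246]
contact_force: [-0.3, 0.0, 0.3]
opening: 1.001
```

Run:
```python
from h import *
st();c=np.array([.5485,-.3015,.044])
Rg=ori(-38,30);z=Rg.apply([0,0,1])
plan(c+.026*z,Rg,6,0)
```

```text
t3.00 p [ 0.517  -0.2747  0.1182] z [ 0.396 -0.308 -0.865] x [-0.682  0.533 -0.501] q [-0.66 -0.09  2.22  0.    0.49 -1.57] F [-0.3  0.   0.3] op 1.001
dist 0.111 ang 0.1
[0.0003, -0.0003, 0.0185] [0.01, 0.02, 0.0]
[0.0002, -0.0003, 0.0185] [0.01, 0.02, 0.0]
[0.0002, -0.0003, 0.0185] [0.01, 0.02, 0.0]
[0.0002, -0.0003, 0.0185] [0.01, 0.02, 0.0]
[0.0002, -0.0003, 0.0185] [0.01, 0.02, 0.0]
[0.0002, -0.0003, 0.0185] [0.01, 0.02, 0.0]
```

Emit:
apply_moves([
  [[0, 0, 0.0185, 0, 0, 0, -1], [0, 0, 0.0185, 0, 0, 0, -1], [0, 0, 0.0185, 0, 0, 0, -1], [0, 0, 0.0185, 0, 0, 0, -1], [0, 0, 0.0185, 0, 0, 0, -1], [0, 0, 0.0185, 0, 0, 0, -1], [0, 0, 0, 0, 0, 0, -1]],
], force=40)

```text
time: 3.7
eef_pos: [0.5664, -0.3081, 0.023]
tcp_rot: [0.312, 0.913, -0.084, 0.249]
contact_force: [-0.0, 0.3, 0.3]
opening: 1.005
```

Run:
```python
from h import *
st();c=np.array([.5485,-.3015,.044])
Rg=ori(-38,30);z=Rg.apply([0,0,1])
plan(c+.026*z,Rg,1,0)
```

```text
t3.70 p [ 0.5664 -0.3081  0.023 ] z [ 0.402 -0.308 -0.862] x [-0.682  0.527 -0.507] q [-0.66  0.21  2.12  0.    0.28 -1.57] F [-0.   0.3  0.3] op 1.005
dist 0.008 ang 0.6
[0.0053, -0.0058, -0.0013] [0.27, 0.46, 0.24]
```

Emit:
apply_moves([
  [[0.005, -0.006, -0.001, 0, 0.4, 0, -1], [0, 0, 0, 0, 0, 0, -1]],
])

```text
time: 3.9
eef_pos: [0.5592, -0.309, 0.0218]
tcp_rot: [0.311, 0.914, -0.082, 0.246]
contact_force: [0.1, 0.7, -0.2]
opening: 0.998
```

Run:
```python
from h import *
st();c=np.array([.5485,-.3015,.044])
Rg=ori(-38,30);z=Rg.apply([0,0,1])
plan(c+.026*z,Rg,1,0)
```

```text
t3.90 p [ 0.5592 -0.309   0.0218] z [ 0.398 -0.304 -0.866] x [-0.686  0.529 -0.5  ] q [-0.67  0.21  2.13  0.03  0.29 -1.6 ] F [ 0.1  0.7 -0.2] op 0.998
dist 0.001 ang 0.4
[0.0002, -0.0007, 0.0002] [0.32, 0.03, 0.31]
```

Emit:
apply_moves([
  [[0, 0, 0, 0, 0, 0, 0.6], [0, 0, 0, 0, 0, 0, 0.6], [0, 0, 0, 0, 0, 0, 0.6], [0, 0, 0, 0, 0, 0, 0.6], [0, 0, 0, 0, 0, 0, 0.6]],
], force=40)

```text
time: 4.4
eef_pos: [0.5597, -0.3083, 0.0242]
tcp_rot: [0.311, 0.914, -0.083, 0.247]
contact_force: [-0.6, -0.5, -0.8]
opening: 0.738
```

Run:
```python
from h import *
st()
im,c=pic("wrist","w3");cv2.imwrite("pics/w3c.png",cv2.resize(im[130:350,180:460],None,fx=2,fy=2))
```

```text
t4.40 p [ 0.5597 -0.3083  0.0242] z [ 0.399 -0.304 -0.865] x [-0.685  0.527 -0.502] q [-0.67  0.2   2.13  0.02  0.29 -1.6 ] F [-0.6 -0.5 -0.8] op 0.738
```

View pics/w3c.png

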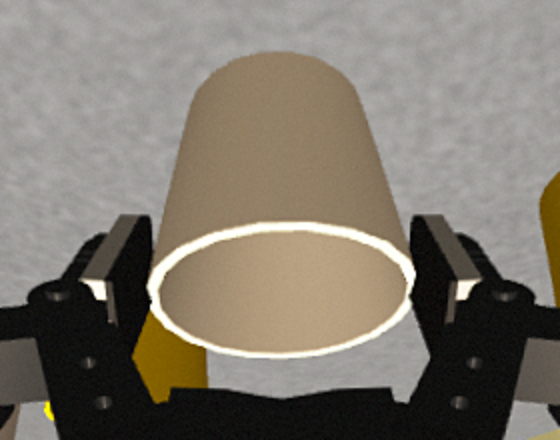

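Gripped squarely, with an opening of 62.7 mm. Before tipping, I'll fit a simple planar arm model to the logged joint readings to check the wrist angle in the pour pose.

Run:
```python
import numpy as np
from scipy.optimize import least_squares
D=[((.1789,.6501,.1994),(1.15198,.28718,1.5782,1.2786)),((.5065,.2877,.294),(.35,.04,1.69,1.43)),((.5073,-.228,.1226),(-.61,-.15,2.26,.55)),((.517,-.2747,.1182),(-.66,-.09,2.22,.49)),((.5664,-.3081,.023),(-.66,.21,2.12,.28))]
def fk(p,q):
    h0,L1,L2,Lt,e,f=p;a,b,c=q[0],q[0]+q[1],sum(q)
    return np.array([L1*np.sin(a)+L2*np.sin(b)+Lt*np.sin(c)+e*np.cos(b)*0+f, h0+L1*np.cos(a)+L2*np.cos(b)+Lt*np.cos(c)])
def res(x):
    o=[]
    for P,q in D:
        r=P[0]*np.cos(q[0])+P[1]*np.sin(q[0]);o+=list(fk(x,q[1:])-[r,P[2]])
    return o+[1e-2*x[4],1e-2*x[5]]
s=least_squares(res,[.2,.4,.4,.25,0,0]);print(s.x,np.abs(s.fun).max())
for P,q in D: print(-P[0]*np.sin(q[0])+P[1]*np.cos(q[0]))
x=s.x;h0,L1,L2,Lt,_,f=x
for az,gr,gz,tl in [(0,.50,.115,-60),(0,.50,.115,-70),(0,.505,.14,-65),(0,.505,.18,30)]:
    sm=np.pi-np.radians(tl);back=.026
    r=gr+back*np.sin(sm);z=gz+back*np.cos(sm)
    wr,wz=r-Lt*np.sin(sm)-f,z-Lt*np.cos(sm)-h0
    d=np.hypot(wr,wz);k=np.arccos((d*d-L1*L1-L2*L2)/(2*L1*L2));q2=np.arctan2(wr,wz)-np.arctan2(L2*np.sin(k),L1+L2*np.cos(k))
    print(tl,gz,"wrist",wr+f,wz+h0,"q2,q3,q5",q2,k,sm-q2-k,"elbow",f+L1*np.sin(q2),h0+L1*np.cos(q2))
```

```text
[0.21445274 0.42856202 0.55918563 0.26095403 0.         0.01019785] 0.002785651693903976
0.10094441365350013
0.09657979001000483
0.1037359144402048
0.0999705464779391
0.10387277843341472
-60 0.115 wrist 0.7034761624377033 0.23247701715708013 q2,q3,q5 0.6076209004828187 1.6029206643175113 1.9782486399860604 elbow 0.25487068126155843 0.5663058480071472
-70 0.115 wrist 0.7207845722688954 0.19535901249107307 q2,q3,q5 0.6925161126216935 1.5521341642265643 2.118672853137566 elbow 0.28382428430130374 0.5442920616384453
-65 0.14 wrist 0.7179406708945996 0.23929586557081495 q2,q3,q5 0.6256088729279776 1.5600237240956014 2.0904240703625288 elbow 0.26115988092218895 0.5618479946293342
30 0.18 wrist 0.38752298284291997 0.3834761624377033 q2,q3,q5 -0.3025805580390739 2.317116120478989 0.6034583155515794 elbow -0.11750700066089823 0.623545489529142
```

The model has a residual under 3 mm and gives q5 of about 2.1 for a purely in-plane tip. Tipping in a plane at azimuth −50° keeps the wrist more open, so I'll use that. Lift and carry first.

Run:
```python
from h import *
p,q=tool();print("lift in tool axes",q.inv().apply([0,0,.15]), "pad",p-q.apply([0,0,.026]))
```

```text
lift in tool axes [-0.07534332  0.00030459 -0.12970463] pad [ 0.54936177 -0.30041234  0.04668139]
```

Emit:
apply_moves([
  [[-0.006, 0, -0.011, 0, 0, 0, 0.6], [-0.0125, 0, -0.0215, 0, 0, 0, 0.6], [-0.0125, 0, -0.0215, 0, 0, 0, 0.6], [-0.0125, 0, -0.0215, 0, 0, 0, 0.6], [-0.0125, 0, -0.0215, 0, 0, 0, 0.6], [-0.0125, 0, -0.0215, 0, 0, 0, 0.6], [-0.006, 0, -0.011, 0, 0, 0, 0.6]],
])

```text
time: 5.15
eef_pos: [0.556, -0.3054, 0.1768]
tcp_rot: [0.311, 0.916, -0.081, 0.241]
contact_force: [0.7, -0.9, -1.6]
opening: 0.733
```

Run:
```python
from h import *
st()
plan(np.array([.537,.053,.185]),ori(-50,30),12,.026)
```

```text
t5.15 p [ 0.556  -0.3054  0.1768] z [ 0.391 -0.298 -0.871] x [-0.69   0.531 -0.492] q [-0.67 -0.05  2.06  0.01  0.62 -1.59] F [ 0.7 -0.9 -1.6] op 0.733
dist 0.351 ang 12.5
[0.0166, 0.0225, -0.0079] [0.53, -0.05, 0.9]
[0.0169, 0.0221, -0.0082] [0.53, -0.05, 0.9]
[0.0173, 0.0218, -0.0084] [0.53, -0.05, 0.9]
[0.0176, 0.0215, -0.0086] [0.53, -0.05, 0.9]
[0.018, 0.0211, -0.0088] [0.53, -0.05, 0.9]
[0.0183, 0.0207, -0.009] [0.53, -0.05, 0.9]
[0.0186, 0.0204, -0.0092] [0.53, -0.05, 0.9]
[0.0189, 0.02, -0.0094] [0.53, -0.05, 0.9]
[0.0192, 0.0196, -0.0096] [0.53, -0.05, 0.9]
[0.0195, 0.0192, -0.0098] [0.53, -0.05, 0.9]
[0.0198, 0.0188, -0.01] [0.53, -0.05, 0.9]
[0.0201, 0.0184, -0.0102] [0.53, -0.05, 0.9]
```

Emit:
apply_moves([
  [[0.0165, 0.0225, -0.008, 0.5, 0, 0.9, 0.6], [0.017, 0.022, -0.008, 0.5, 0, 0.9, 0.6], [0.0175, 0.022, -0.0085, 0.5, 0, 0.9, 0.6], [0.0175, 0.0215, -0.0085, 0.5, 0, 0.9, 0.6], [0.018, 0.021, -0.009, 0.5, 0, 0.9, 0.6], [0.018, 0.021, -0.009, 0.5, 0, 0.9, 0.6], [0.0185, 0.0205, -0.009, 0.5, 0, 0.9, 0.6], [0.019, 0.02, -0.0095, 0.5, 0, 0.9, 0.6], [0.019, 0.0195, -0.0095, 0.5, 0, 0.9, 0.6], [0.0195, 0.019, -0.01, 0.5, 0, 0.9, 0.6], [0.02, 0.019, -0.01, 0.5, 0, 0.9, 0.6], [0.01, 0.01, -0.005, 0.5, 0, 0.9, 0.6]],
])

```text
time: 6.35
eef_pos: [0.545, 0.0396, 0.1661]
tcp_rot: [0.417, 0.872, -0.106, 0.232]
contact_force: [0.5, -0.9, -1.8]
opening: 0.738
```

Run:
```python
from h import *
st()
plan(np.array([.537,.053,.150]),ori(-50,-40),12,.026)
```

```text
t6.35 p [0.545  0.0396 0.1661] z [ 0.316 -0.379 -0.87 ] x [-0.544  0.679 -0.493] q [ 0.1  -0.08  2.11 -0.56  0.88 -0.27] F [ 0.5 -0.9 -1.8] op 0.738
dist 0.039 ang 69.6
[0.0044, 0.0002, 0.0026] [0.05, 5.8, -0.08]
[0.0041, 0.0002, 0.0027] [0.05, 5.8, -0.08]
[0.0038, 0.0002, 0.0029] [0.05, 5.8, -0.08]
[0.0035, 0.0002, 0.003] [0.05, 5.8, -0.08]
[0.0032, 0.0002, 0.003] [0.05, 5.8, -0.08]
[0.0029, 0.0002, 0.0031] [0.05, 5.8, -0.08]
[0.0026, 0.0002, 0.0031] [0.05, 5.8, -0.08]
[0.0022, 0.0002, 0.0031] [0.05, 5.8, -0.08]
[0.0019, 0.0002, 0.003] [0.05, 5.8, -0.08]
[0.0016, 0.0002, 0.0029] [0.05, 5.8, -0.08]
[0.0013, 0.0002, 0.0028] [0.05, 5.8, -0.08]
[0.001, 0.0002, 0.0027] [0.05, 5.8, -0.08]
```

Emit:
apply_moves([
  [[0.004, 0, 0.003, 0, 5.8, 0, 0.6], [0.004, 0, 0.003, 0, 5.8, 0, 0.6], [0.004, 0, 0.003, 0, 5.8, 0, 0.6], [0.0035, 0, 0.003, 0, 5.8, 0, 0.6], [0.003, 0, 0.003, 0, 5.8, 0, 0.6], [0.003, 0, 0.003, 0, 5.8, 0, 0.6], [0.0025, 0, 0.003, 0, 5.8, 0, 0.6], [0.002, 0, 0.003, 0, 5.8, 0, 0.6], [0.002, 0, 0.003, 0, 5.8, 0, 0.6], [0.0015, 0, 0.003, 0, 5.8, 0, 0.6], [0.001, 0, 0.003, 0, 5.8, 0, 0.6]],
])

```text
time: 7.45
eef_pos: [0.5259, 0.0698, 0.1306]
tcp_rot: [0.402, 0.861, 0.14, -0.279]
contact_force: [-0.4, 1.0, -2.1]
opening: 0.738
```

Run:
```python
from h import *
st()
plan(np.array([.537,.053,.115]),ori(-50,-70),12,.026)
```

```text
t7.45 p [0.5259 0.0698 0.1306] z [-0.367  0.465 -0.805] x [-0.522  0.613  0.593] q [-0.26  0.32  1.78  0.37  1.58 -1.05] F [-0.4  1.  -2.1] op 0.738
dist 0.037 ang 33.7
[-0.0008, -0.0002, 0.0022] [0.07, 2.8, 0.05]
[-0.0009, -0.0002, 0.0021] [0.07, 2.8, 0.05]
[-0.001, -0.0002, 0.002] [0.07, 2.8, 0.05]
[-0.0011, -0.0002, 0.0019] [0.07, 2.8, 0.05]
[-0.0012, -0.0002, 0.0017] [0.07, 2.8, 0.05]
[-0.0013, -0.0002, 0.0016] [0.07, 2.8, 0.05]
[-0.0014, -0.0002, 0.0015] [0.07, 2.8, 0.05]
[-0.0015, -0.0002, 0.0014] [0.07, 2.8, 0.05]
[-0.0015, -0.0002, 0.0012] [0.07, 2.8, 0.05]
[-0.0016, -0.0002, 0.0011] [0.07, 2.8, 0.05]
[-0.0016, -0.0002, 0.0009] [0.07, 2.8, 0.05]
[-0.0017, -0.0002, 0.0008] [0.07, 2.8, 0.05]
```

Emit:
apply_moves([
  [[-0.001, 0, 0.002, 0, 2.8, 0, 0.6], [-0.001, 0, 0.002, 0, 2.8, 0, 0.6], [-0.001, 0, 0.002, 0, 2.8, 0, 0.6], [-0.001, 0, 0.002, 0, 2.8, 0, 0.6], [-0.001, 0, 0.0015, 0, 2.8, 0, 0.6], [-0.0015, 0, 0.0015, 0, 2.8, 0, 0.6], [-0.0015, 0, 0.0015, 0, 2.8, 0, 0.6], [-0.0015, 0, 0.0015, 0, 2.8, 0, 0.6], [-0.0015, 0, 0.001, 0, 2.8, 0, 0.6], [-0.0015, 0, 0.001, 0, 2.8, 0, 0.6], [-0.0015, 0, 0.001, 0, 2.8, 0, 0.6], [-0.0015, 0, 0.001, 0, 2.8, 0, 0.6]],
])

```text
time: 8.65
eef_pos: [0.529, 0.068, 0.0971]
tcp_rot: [0.348, 0.744, 0.251, -0.512]
contact_force: [0.7, -0.0, -2.5]
opening: 0.732
```

Run:
```python
from h import *
st();a,_=pic("scene","s1");b,_=pic("top","t1")
o=np.hstack([cv2.resize(a[150:270,270:400],(520,480)),cv2.resize(b[150:240,260:340],(280*480//480,315))] if 0 else [cv2.resize(a[160:260,290:390],(400,400)),cv2.resize(b[150:240,255:345],(400,400))]);cv2.imwrite("pics/pour.png",o)
```

```text
t8.65 p [0.529  0.068  0.0971] z [-0.588  0.729 -0.35 ] x [-0.234  0.261  0.937] q [-0.34  0.68  1.6   0.56  1.95 -1.14] F [ 0.7 -0.  -2.5] op 0.732
```

View pics/pour.png

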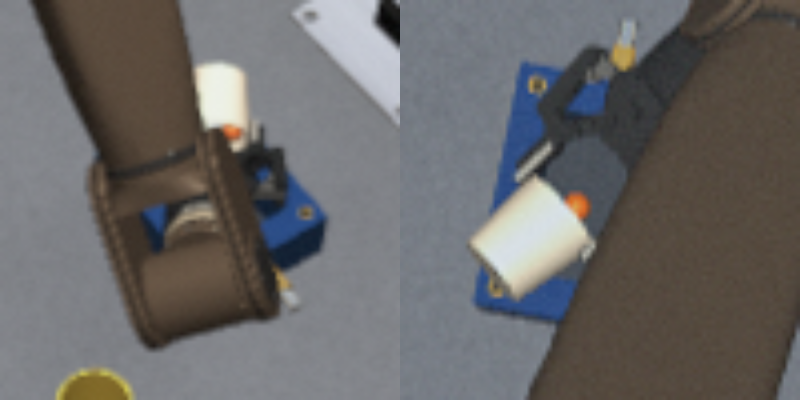

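A ball is at the lip, just leaving over the opening. I'll tip a little further and wait.

Emit:
apply_moves([
  [[-0.0015, 0, 0, 0, 3, 0, 0.6], [-0.0015, 0, 0, 0, 3, 0, 0.6], [-0.0015, 0, 0, 0, 3, 0, 0.6], [0, 0, 0, 0, 0, 0, 0.6], [0, 0, 0, 0, 0, 0, 0.6], [0, 0, 0, 0, 0, 0, 0.6], [0, 0, 0, 0, 0, 0, 0.6], [0, 0, 0, 0, 0, 0, 0.6], [0, 0, 0, 0, 0, 0, 0.6], [0, 0, 0, 0, 0, 0, 0.6]],
])

```text
time: 9.75
eef_pos: [0.5324, 0.0667, 0.094]
tcp_rot: [0.328, 0.707, 0.275, -0.562]
contact_force: [-1.0, 0.1, -1.7]
opening: 0.733
```

Run:
```python
from h import *
st()
plan(np.array([.537,.053,.2]),ori(-50,30),14,.026)
```

```text
t9.75 p [0.5324 0.0667 0.094 ] z [-0.615  0.758 -0.216] x [-0.152  0.155  0.976] q [-0.34  0.77  1.55  0.61  2.05 -1.15] F [-1.   0.1 -1.7] op 0.733
dist 0.101 ang 107.5
[0.0037, -0.0003, -0.001] [0.11, -7.68, -0.02]
[0.0036, -0.0003, -0.0019] [0.11, -7.68, -0.02]
[0.0033, -0.0003, -0.0028] [0.11, -7.68, -0.02]
[0.0029, -0.0003, -0.0037] [0.11, -7.68, -0.02]
[0.0023, -0.0003, -0.0045] [0.11, -7.68, -0.02]
[0.0017, -0.0003, -0.0053] [0.11, -7.68, -0.02]
[0.001, -0.0003, -0.0059] [0.11, -7.68, -0.02]
[0.0002, -0.0003, -0.0065] [0.11, -7.68, -0.02]
[-0.0007, -0.0003, -0.0069] [0.11, -7.68, -0.02]
[-0.0016, -0.0003, -0.0072] [0.11, -7.68, -0.02]
[-0.0025, -0.0003, -0.0074] [0.11, -7.68, -0.02]
[-0.0035, -0.0004, -0.0075] [0.11, -7.68, -0.02]
[-0.0045, -0.0004, -0.0074] [0.11, -7.68, -0.02]
[-0.0054, -0.0004, -0.0072] [0.11, -7.68, -0.02]
```

Emit:
apply_moves([
  [[0.004, 0, -0.001, 0, -7.7, 0, 0.6], [0.0035, 0, -0.002, 0, -7.7, 0, 0.6], [0.0035, 0, -0.003, 0, -7.7, 0, 0.6], [0.003, 0, -0.004, 0, -7.7, 0, 0.6], [0.0025, 0, -0.0045, 0, -7.7, 0, 0.6], [0.002, 0, -0.0055, 0, -7.7, 0, 0.6], [0.001, 0, -0.006, 0, -7.7, 0, 0.6], [0, 0, -0.0065, 0, -7.7, 0, 0.6], [-0.001, 0, -0.007, 0, -7.7, 0, 0.6], [-0.0015, 0, -0.007, 0, -7.7, 0, 0.6], [-0.0025, 0, -0.0075, 0, -7.7, 0, 0.6], [-0.0035, 0, -0.0075, 0, -7.7, 0, 0.6]],
])

```text
time: 10.95
eef_pos: [0.5426, 0.0474, 0.1649]
tcp_rot: [0.428, 0.891, -0.058, 0.143]
contact_force: [0.1, -0.6, -2.7]
opening: 0.739
```

Run:
```python
from h import *
st();b,_=pic("top","t2");a,_=pic("wrist","w4")
cv2.imwrite("pics/chk.png",np.hstack([cv2.resize(b[150:240,255:345],(360,360)),cv2.resize(a[0:400,140:540],(400,400))[:360]]))
hsv=cv2.cvtColor(b,cv2.COLOR_BGR2HSV);m=cv2.inRange(hsv,(3,150,120),(15,255,255))
n,l,s,ce=cv2.connectedComponentsWithStats(m);print(s[1:],ce[1:])
plan(np.array([.5494,-.3004,.15]),ori(-38,30),12,.026)
```

```text
t10.95 p [0.5426 0.0474 0.1649] z [ 0.206 -0.225 -0.952] x [-0.593  0.746 -0.305] q [ 0.02 -0.06  2.05 -0.28  0.96 -0.52] F [ 0.1 -0.6 -2.7] op 0.739
[[302 182  11   6  42]
 [305 198   6   6  22]
 [298 202   6   6  24]
 [134 218   1   1   1]
 [131 220   1   1   1]] [[307.0952381  184.5       ]
 [307.40909091 200.59090909]
 [300.83333333 204.58333333]
 [134.         218.        ]
 [131.         220.        ]]
dist 0.358 ang 18.0
[-0.0223, -0.0177, 0.0099] [-0.36, -1.03, -1.02]
[-0.0218, -0.0181, 0.0101] [-0.36, -1.03, -1.02]
[-0.0212, -0.0186, 0.0104] [-0.36, -1.03, -1.02]
[-0.0207, -0.019, 0.0107] [-0.36, -1.03, -1.02]
[-0.0202, -0.0194, 0.0109] [-0.36, -1.03, -1.02]
[-0.0196, -0.0198, 0.0111] [-0.36, -1.03, -1.02]
[-0.0191, -0.0202, 0.0113] [-0.36, -1.03, -1.02]
[-0.0185, -0.0206, 0.0115] [-0.36, -1.03, -1.02]
[-0.0179, -0.021, 0.0117] [-0.36, -1.03, -1.02]
[-0.0173, -0.0214, 0.0119] [-0.36, -1.03, -1.02]
[-0.0167, -0.0218, 0.0121] [-0.36, -1.03, -1.02]
[-0.0161, -0.0221, 0.0122] [-0.36, -1.03, -1.02]
```

View pics/chk.png

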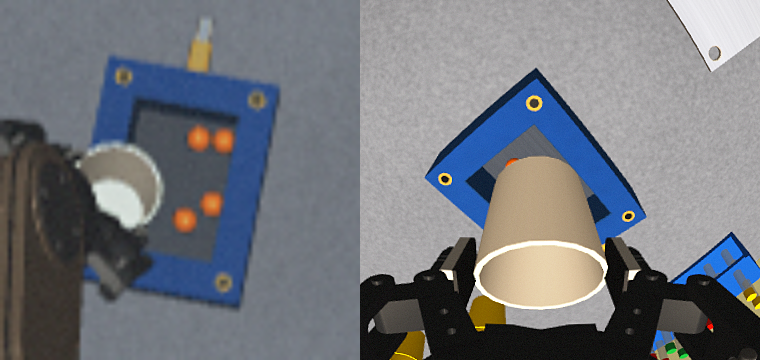

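The top view shows four orange balls inside the chamber, at crop (199,138), (223,140), (212,203) and (185,220), and the cup empty. Now I'll return the cup to its old spot.

Emit:
apply_moves([
  [[-0.022, -0.018, 0.01, -0.4, -1, -1, 0.6], [-0.022, -0.018, 0.01, -0.4, -1, -1, 0.6], [-0.021, -0.0185, 0.0105, -0.4, -1, -1, 0.6], [-0.021, -0.019, 0.0105, -0.4, -1, -1, 0.6], [-0.02, -0.0195, 0.011, -0.4, -1, -1, 0.6], [-0.0195, -0.02, 0.011, -0.4, -1, -1, 0.6], [-0.019, -0.02, 0.0115, -0.4, -1, -1, 0.6], [-0.0185, -0.0205, 0.0115, -0.4, -1, -1, 0.6], [-0.018, -0.021, 0.0115, -0.4, -1, -1, 0.6], [-0.0175, -0.0215, 0.012, -0.4, -1, -1, 0.6], [-0.0165, -0.022, 0.012, -0.4, -1, -1, 0.6], [0, 0, 0, 0, 0, 0, 0.6]],
])

```text
time: 12.25
eef_pos: [0.5497, -0.2922, 0.1163]
tcp_rot: [0.329, 0.916, -0.068, 0.219]
contact_force: [-0.7, 0.6, -2.0]
opening: 0.734
```

Run:
```python
from h import *
st();Rg=R.from_quat([.311,.914,-.083,.247])
plan(np.array([.5597,-.3083,.0242+.02]),Rg,5)
```

```text
t12.25 p [ 0.5497 -0.2922  0.1163] z [ 0.356 -0.269 -0.895] x [-0.688  0.573 -0.446] q [-0.65  0.03  2.09  0.    0.56 -1.54] F [-0.7  0.6 -2. ] op 0.734
dist 0.075 ang 4.2
[0.0032, -0.0015, 0.0145] [0.01, -0.75, -0.39]
[0.0034, -0.0015, 0.0144] [0.01, -0.75, -0.39]
[0.0036, -0.0014, 0.0144] [0.01, -0.75, -0.39]
[0.0038, -0.0014, 0.0144] [0.01, -0.75, -0.39]
[0.004, -0.0014, 0.0143] [0.01, -0.75, -0.39]
```

Emit:
apply_moves([
  [[0.003, -0.0015, 0.0145, 0, -0.8, -0.4, 0.6], [0.0035, -0.0015, 0.0145, 0, -0.8, -0.4, 0.6], [0.0035, -0.0015, 0.0145, 0, -0.8, -0.4, 0.6], [0.004, -0.0015, 0.0145, 0, -0.8, -0.4, 0.6], [0.004, -0.0015, 0.0145, 0, -0.8, -0.4, 0.6], [0, 0, 0, 0, 0, 0, 0.6]],
])

```text
time: 12.85
eef_pos: [0.556, -0.3097, 0.0377]
tcp_rot: [0.315, 0.914, -0.079, 0.242]
contact_force: [-0.4, -0.8, -2.3]
opening: 0.736
```

Run:
```python
from h import *
st();Rg=R.from_quat([.311,.914,-.083,.247])
plan(np.array([.5597,-.3083,.0242]),Rg,4)
```

```text
t12.85 p [ 0.556  -0.3097  0.0377] z [ 0.392 -0.297 -0.87 ] x [-0.684  0.538 -0.492] q [-0.67  0.17  2.13  0.04  0.33 -1.61] F [-0.4 -0.8 -2.3] op 0.736
dist 0.014 ang 0.9
[0.0012, 0.0008, 0.0032] [0.03, -0.18, -0.13]
[0.0012, 0.0008, 0.0032] [0.03, -0.18, -0.13]
[0.0012, 0.0008, 0.0032] [0.03, -0.18, -0.13]
[0.0012, 0.0008, 0.0032] [0.03, -0.18, -0.13]
```

Emit:
apply_moves([
  [[0.0012, 0, 0.0032, 0, -0.2, 0, 0.6], [0.0012, 0, 0.0032, 0, -0.2, 0, 0.6], [0.0012, 0, 0.0032, 0, -0.2, 0, 0.6], [0.001, 0, 0.002, 0, -0.2, 0, 0.6], [0, 0, 0, 0, 0, 0, 0.6]],
])

```text
time: 13.35
eef_pos: [0.5586, -0.3111, 0.0267]
tcp_rot: [0.315, 0.912, -0.081, 0.249]
contact_force: [0.5, 0.1, -1.3]
opening: 0.737
```

Run:
```python
from h import *
st();Rg=R.from_quat([.311,.914,-.083,.247])
plan(np.array([.5597,-.3083,.0242]),Rg,1)
```

```text
t13.35 p [ 0.5586 -0.3111  0.0267] z [ 0.403 -0.304 -0.863] x [-0.677  0.535 -0.505] q [-0.67  0.2   2.13  0.05  0.29 -1.62] F [ 0.5  0.1 -1.3] op 0.737
dist 0.004 ang 0.6
[0.0019, 0.0029, 0.0017] [0.16, 0.11, -0.61]
```

Emit:
apply_moves([
  [[0.0008, 0, 0.0013, 0, 0, 0, 0.6], [0.0008, 0, 0.0013, 0, 0, 0, 0.6], [0, 0, 0, 0, 0, 0, 0.6]],
])

```text
time: 13.65
eef_pos: [0.5591, -0.3112, 0.0244]
tcp_rot: [0.315, 0.912, -0.081, 0.25]
contact_force: [-0.5, -0.4, -1.4]
opening: 0.734
```

Run:
```python
from h import *
st()
```

```text
t13.65 p [ 0.5591 -0.3112  0.0244] z [ 0.404 -0.305 -0.862] x [-0.677  0.535 -0.506] q [-0.67  0.2   2.13  0.05  0.28 -1.62] F [-0.5 -0.4 -1.4] op 0.734
```

Emit:
apply_moves([
  [[0.0005, 0, 0.001, 0, 0, 0, 0.6], [0.0005, 0, 0.001, 0, 0, 0, 0.6], [0, 0, 0, 0, 0, 0, 0.6]],
])

```text
time: 13.95
eef_pos: [0.5609, -0.3127, 0.0247]
tcp_rot: [0.315, 0.911, -0.082, 0.252]
contact_force: [0.2, -0.4, -1.7]
opening: 0.736
```

Run:
```python
from h import *
st()
```

```text
t13.95 p [ 0.5609 -0.3127  0.0247] z [ 0.408 -0.308 -0.86 ] x [-0.674  0.533 -0.511] q [-0.67  0.2   2.13  0.05  0.28 -1.62] F [ 0.2 -0.4 -1.7] op 0.736
```

Emit:
apply_moves([
  [[0.002, 0, 0.001, 0, 0.5, 0, 0.6], [0.0015, 0, 0.001, 0, 0.2, 0, 0.6], [0, 0, 0, 0, 0, 0, 0.6]],
])

```text
time: 14.25
eef_pos: [0.5616, -0.3132, 0.0243]
tcp_rot: [0.316, 0.912, -0.081, 0.249]
contact_force: [0.2, 0.3, -2.4]
opening: 0.739
```

Run:
```python
from h import *
F=[]
for i in range(3): st();im,c=pic("wrist","w5")
cv2.imwrite("pics/w5c.png",cv2.resize(im[130:350,180:460],None,fx=2,fy=2))
```

```text
t14.25 p [ 0.5616 -0.3132  0.0243] z [ 0.404 -0.305 -0.862] x [-0.676  0.535 -0.506] q [-0.67  0.21  2.12  0.05  0.28 -1.62] F [ 0.2  0.3 -2.4] op 0.739
t14.30 p [ 0.5614 -0.3131  0.024 ] z [ 0.404 -0.305 -0.863] x [-0.677  0.535 -0.506] q [-0.67  0.21  2.12  0.05  0.28 -1.62] F [-0.6  0.9 -1. ] op 0.734
t14.35 p [ 0.5614 -0.3132  0.024 ] z [ 0.404 -0.305 -0.863] x [-0.676  0.535 -0.506] q [-0.67  0.21  2.12  0.05  0.28 -1.62] F [-0.  -0.   0.4] op 0.736
```

Emit:
apply_moves([
  [[-0.0035, 0, 0.002, 0, 0, 0, 0.6], [-0.0035, 0, 0.002, 0, 0.2, 0, 0.6], [0.0005, 0, 0.001, 0, 0, 0, 0.6], [0.0007, 0, 0.0014, 0, 0, 0, 0.6], [0, 0, 0, 0, 0, 0, 0.6]],
])

```text
time: 14.9
eef_pos: [0.5699, -0.3198, 0.0246]
tcp_rot: [0.315, 0.912, -0.081, 0.25]
contact_force: [-0.2, 1.0, -1.9]
opening: 0.739
```

Run:
```python
from h import *
for i in range(3): st();ctrl.read_camera("wrist")
```

```text
t14.90 p [ 0.5699 -0.3198  0.0246] z [ 0.405 -0.306 -0.861] x [-0.676  0.534 -0.508] q [-0.67  0.23  2.1   0.04  0.29 -1.62] F [-0.2  1.  -1.9] op 0.739
t14.95 p [ 0.5697 -0.3196  0.0242] z [ 0.405 -0.306 -0.862] x [-0.676  0.534 -0.507] q [-0.67  0.23  2.1   0.04  0.29 -1.62] F [-1.5  1.2  1.9] op 0.735
t15.00 p [ 0.5697 -0.3197  0.0243] z [ 0.405 -0.306 -0.862] x [-0.676  0.534 -0.508] q [-0.67  0.23  2.1   0.04  0.29 -1.62] F [-0.4  0.4  0.9] op 0.737
```

Emit:
apply_moves([
  [[0.001, 0, 0.002, 0, 0, 0, 0.6], [0.001, 0, 0.002, 0, 0, 0, 0.6]],
])

```text
time: 15.25
eef_pos: [0.5734, -0.3226, 0.0258]
tcp_rot: [0.315, 0.91, -0.083, 0.256]
contact_force: [-9.2, 5.5, 17.7]
opening: 0.737
```

Run:
```python
from h import *
for i in range(3): st();im,c=pic("wrist","w5")
cv2.imwrite("pics/w5c.png",cv2.resize(im[130:350,180:460],None,fx=2,fy=2))
```

```text
t15.25 p [ 0.5734 -0.3226  0.0258] z [ 0.413 -0.313 -0.855] x [-0.671  0.53  -0.518] q [-0.67  0.23  2.09  0.05  0.27 -1.62] F [-9.2  5.5 17.7] op 0.737
t15.30 p [ 0.5732 -0.3225  0.0253] z [ 0.412 -0.312 -0.856] x [-0.672  0.531 -0.517] q [-0.67  0.23  2.09  0.05  0.27 -1.62] F [ 0.4 -1.  -0.6] op 0.737
t15.35 p [ 0.5725 -0.3219  0.0241] z [ 0.411 -0.311 -0.857] x [-0.672  0.531 -0.515] q [-0.67  0.23  2.09  0.05  0.27 -1.62] F [-4.5  1.5  9.8] op 0.733
```

View pics/w5c.png

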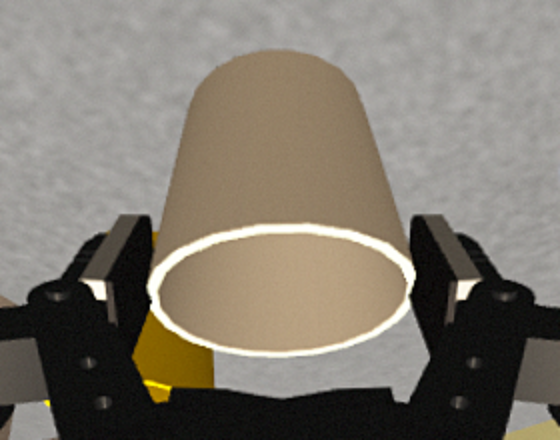

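The cup is empty and resting on the bench: the contact force rose to about 10–18 N. Now I'll release it and back out along the tool axis.

Emit:
apply_moves([
  [[-0.0005, 0, -0.001, 0, 0.3, 0, 0.6], [0, 0, 0, 0, 0, 0, -1], [0, 0, 0, 0, 0, 0, -1], [0, 0, 0, 0, 0, 0, -1], [0, 0, 0, 0, 0, 0, -1], [0, 0, -0.01, 0, 0, 0, -1], [0, 0, -0.025, 0, 0, 0, -1], [0, 0, -0.03, 0, 0, 0, -1], [0, 0, -0.03, 0, 0, 0, -1], [0, 0, -0.03, 0, 0, 0, -1], [0, 0, -0.03, 0, 0, 0, -1], [0, 0, -0.03, 0, 0, 0, -1]],
])

```text
time: 16.6
eef_pos: [0.4907, -0.2602, 0.184]
tcp_rot: [0.316, 0.913, -0.08, 0.246]
contact_force: [0.3, 0.6, -0.7]
opening: 0.995
```

Run:
```python
from h import *
st();b,_=pic("top","t3");a,_=pic("wrist","w6")
cv2.imwrite("pics/chk2.png",np.hstack([cv2.resize(b[130:230,350:450],(300,300)),a[20:320,150:550]]))
plan(np.array([.55,.05,.25]),ori(-20,15),12)
```

```text
t16.60 p [ 0.4907 -0.2602  0.184 ] z [ 0.398 -0.301 -0.867] x [-0.68   0.538 -0.499] q [-0.68 -0.26  2.23  0.02  0.65 -1.6 ] F [ 0.3  0.6 -0.7] op 0.995
dist 0.323 ang 23.8
[0.0081, 0.0234, -0.0104] [-0.54, 1.29, -1.41]
[0.0077, 0.0237, -0.01] [-0.54, 1.29, -1.41]
[0.0073, 0.024, -0.0096] [-0.54, 1.29, -1.41]
[0.007, 0.0243, -0.0092] [-0.54, 1.29, -1.41]
[0.0066, 0.0245, -0.0089] [-0.54, 1.29, -1.41]
[0.0062, 0.0248, -0.0085] [-0.54, 1.29, -1.41]
[0.0057, 0.025, -0.0081] [-0.54, 1.29, -1.41]
[0.0053, 0.0252, -0.0078] [-0.54, 1.29, -1.41]
[0.0048, 0.0254, -0.0074] [-0.54, 1.29, -1.41]
[0.0044, 0.0256, -0.0071] [-0.54, 1.29, -1.41]
[0.0039, 0.0257, -0.0067] [-0.54, 1.29, -1.41]
[0.0034, 0.0259, -0.0064] [-0.54, 1.29, -1.41]
```

View pics/chk2.png

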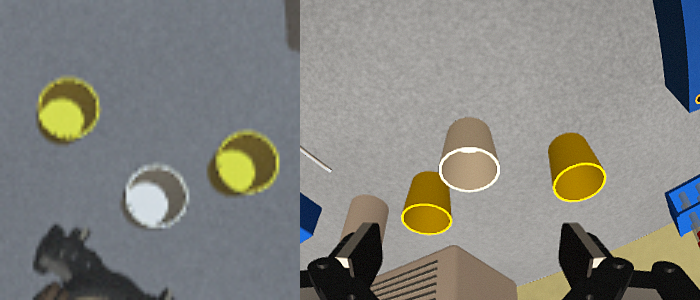

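The cup stands upright and released at crop (157,197), empty, and the yellow ones are untouched. On to the cover.

Run:
```python
from h import *
plan(np.array([.559,.312,.20]),ori(-10),14)
```

```text
dist 0.577 ang 41.3
[0.0183, 0.0352, -0.0113] [-0.5, 2.14, -1.96]
[0.0175, 0.0359, -0.0103] [-0.5, 2.14, -1.96]
[0.0166, 0.0366, -0.0094] [-0.5, 2.14, -1.96]
[0.0157, 0.0372, -0.0085] [-0.5, 2.14, -1.96]
[0.0147, 0.0378, -0.0076] [-0.5, 2.14, -1.96]
[0.0136, 0.0383, -0.0067] [-0.5, 2.14, -1.96]
[0.0126, 0.0388, -0.0059] [-0.5, 2.14, -1.96]
[0.0114, 0.0393, -0.0051] [-0.5, 2.14, -1.96]
[0.0102, 0.0397, -0.0044] [-0.5, 2.14, -1.96]
[0.009, 0.0401, -0.0037] [-0.5, 2.14, -1.96]
[0.0078, 0.0404, -0.003] [-0.5, 2.14, -1.96]
[0.0065, 0.0407, -0.0024] [-0.5, 2.14, -1.96]
[0.0052, 0.0409, -0.0018] [-0.5, 2.14, -1.96]
[0.0038, 0.041, -0.0013] [-0.5, 2.14, -1.96]
```

Emit:
apply_moves([
  [[0.018, 0.035, -0.011, -0.5, 2.1, -2, -1], [0.0175, 0.036, -0.0105, -0.5, 2.1, -2, -1], [0.0165, 0.0365, -0.0095, -0.5, 2.1, -2, -1], [0.0155, 0.037, -0.0085, -0.5, 2.1, -2, -1], [0.0145, 0.038, -0.0075, -0.5, 2.1, -2, -1], [0.0135, 0.0385, -0.0065, -0.5, 2.1, -2, -1], [0.0125, 0.039, -0.006, -0.5, 2.1, -2, -1], [0.0115, 0.0395, -0.005, -0.5, 2.1, -2, -1], [0.01, 0.0395, -0.0045, -0.5, 2.1, -2, -1], [0.009, 0.04, -0.004, -0.5, 2.1, -2, -1], [0.008, 0.04, -0.003, -0.5, 2.1, -2, -1], [0.0065, 0.041, -0.002, -0.5, 2.1, -2, -1]],
])

```text
time: 17.9
eef_pos: [0.544, 0.2448, 0.1905]
tcp_rot: [0.114, 0.993, -0.014, 0.029]
contact_force: [0.7, 0.1, 1.2]
opening: 1.001
```

Run:
```python
from h import *
st();plan(np.array([.559,.312,.13]),ori(-10),5)
```

```text
t17.90 p [0.544  0.2448 0.1905] z [ 0.055 -0.034 -0.998] x [-0.972  0.225 -0.061] q [ 0.28  0.1   1.81 -0.05  1.19 -1.05] F [0.7 0.1 1.2] op 1.001
dist 0.092 ang 4.8
[0.0009, 0.014, 0.0118] [-0.26, 0.7, -0.61]
[0.0006, 0.014, 0.0118] [-0.26, 0.7, -0.61]
[0.0003, 0.0139, 0.0119] [-0.26, 0.7, -0.61]
[-0.0, 0.0139, 0.012] [-0.26, 0.7, -0.61]
[-0.0003, 0.0138, 0.012] [-0.26, 0.7, -0.61]
```

Emit:
apply_moves([
  [[0.001, 0.014, 0.012, -0.3, 0.7, -0.6, -1], [0.0005, 0.014, 0.012, -0.3, 0.7, -0.6, -1], [0, 0.014, 0.012, -0.3, 0.7, -0.6, -1], [0, 0.014, 0.012, -0.3, 0.7, -0.6, -1], [0, 0.014, 0.012, -0.3, 0.7, -0.6, -1], [0, 0, 0, 0, 0, 0, -1], [0, 0, 0, 0, 0, 0, -1]],
])

```text
time: 18.6
eef_pos: [0.5571, 0.32, 0.1195]
tcp_rot: [0.083, 0.997, 0.001, -0.005]
contact_force: [0.2, -0.6, -0.1]
opening: 0.999
```

```bash
cat >> h.py <<'E'
def cent(im,u,v,f,r=8):
    u,v=int(round(u)),int(round(v));w=im[v-r:v+r+1,u-r:u+r+1].astype(float);m=f(w);ys,xs=np.nonzero(m);return u-r+xs.mean(),v-r+ys.mean(),m.sum()
def fit(P,L):
    P=np.array(P);L=np.array(L,float);X=(P-P.mean(0))@[1,1j];Y=(L-L.mean(0))@[1,1j]
    th=np.angle((X*Y.conj()).sum());ctr=P.mean(0)@[1,1j]-np.exp(1j*th)*(L.mean(0)@[1,1j])
    print("ctr",np.round(ctr,4),"yaw",np.degrees(th).round(2),"sc",abs(X).sum()/abs(Y).sum(),"res",abs(X-Y*np.exp(1j*th)).max());return ctr,th
LH=[(.075,.055),(-.075,.055),(-.075,-.055),(.075,-.055)]
E
python3 - <<'E'
from h import *
st();im,c=pic("wrist","w7");st()
P=[];L=[]
for l in LH:
    w=np.array([.559,.312])+np.array(l)@[[np.cos(np.radians(-10)),np.sin(np.radians(-10))],[-np.sin(np.radians(-10)),np.cos(np.radians(-10))]]
    px=proj("wrist",(*w,.004),c);print(l,px)
    try:
        a=cent(im,*px,lambda w:w.mean(2)<185,11);print(a,pt("wrist",*a[:2],.004,c))
    except Exception as e: print(e)
plan(np.array([.559,.312,.033]),ori(-10),1)
E
```

```text
t18.60 p [0.5571 0.32   0.1195] z [-0.01   0.002 -1.   ] x [-0.986  0.165  0.01 ] q [ 0.36  0.29  1.72  0.01  1.13 -1.05] F [ 0.2 -0.6 -0.1] op 0.999
t18.65 p [0.5569 0.3198 0.1194] z [-0.011  0.002 -1.   ] x [-0.986  0.165  0.011] q [ 0.36  0.29  1.72  0.01  1.13 -1.05] F [-0.9  0.3 -0.2] op 0.996
(0.075, 0.055) [365.42876447 262.52529193]
(np.float64(365.906432748538), np.float64(262.46783625730995), np.int64(171)) [0.64243898 0.3536454  0.004     ]
(-0.075, 0.055) [372.21120981 114.25948883]
(np.float64(372.54273504273505), np.float64(113.85042735042735), np.int64(234)) [0.49435091 0.37955944 0.004     ]
(-0.075, -0.055) [254.5575997 113.7115538]
(np.float64(254.45338983050848), np.float64(113.38559322033899), np.int64(236)) [0.47526394 0.27081611 0.004     ]
(0.075, -0.055) [260.2037519  261.37883389]
(np.float64(260.16279069767444), np.float64(261.5174418604651), np.int64(172)) [0.62346254 0.24472958 0.004     ]
dist 0.087 ang 0.8
[-0.0043, -0.0074, 0.0864] [0.04, -0.62, 0.48]
```

Emit:
apply_moves([
  [[-0.001, -0.002, 0.014, 0, -0.2, 0.1, -1], [-0.001, -0.002, 0.014, 0, -0.2, 0.1, -1], [-0.001, -0.002, 0.014, 0, -0.2, 0.1, -1], [-0.001, -0.001, 0.014, 0, 0, 0.1, -1], [0, 0, 0.014, 0, 0, 0, -1], [0, 0, 0, 0, 0, 0, -1], [0, 0, 0, 0, 0, 0, -1]],
])

```text
time: 19.35
eef_pos: [0.5592, 0.3093, 0.0435]
tcp_rot: [0.088, 0.996, -0.0, 0.0]
contact_force: [0.6, -1.1, -1.1]
opening: 1.0
```

Run:
```python
from h import *
st();plan(np.array([.559,.312,.014]),ori(-10),3)
```

```text
t19.35 p [0.5592 0.3093 0.0435] z [ 0.001 -0.    -1.   ] x [-0.984  0.175 -0.001] q [ 0.35  0.37  1.77 -0.    0.99 -1.05] F [ 0.6 -1.1 -1.1] op 1.000
dist 0.030 ang 0.1
[0.0002, 0.0009, 0.0098] [0.0, 0.02, -0.04]
[0.0002, 0.0009, 0.0098] [0.0, 0.02, -0.04]
[0.0002, 0.0009, 0.0098] [0.0, 0.02, -0.04]
```

Emit:
apply_moves([
  [[0, 0.001, 0.009, 0, 0, 0, -1], [0, 0.001, 0.009, 0, 0, 0, -1], [0, 0.001, 0.009, 0, 0, 0, -1], [0, 0, 0, 0, 0, 0, -1], [0, 0, 0, 0, 0, 0, -1]],
])

```text
time: 19.85
eef_pos: [0.5609, 0.3133, 0.0154]
tcp_rot: [0.088, 0.996, 0.001, 0.002]
contact_force: [0.1, 0.3, -0.1]
opening: 0.993
```

Run:
```python
from h import *
st();plan(np.array([.559,.312,.014]),ori(-10),1)
```

```text
t19.85 p [0.5609 0.3133 0.0154] z [ 0.003  0.001 -1.   ] x [-0.985  0.175 -0.003] q [ 0.35  0.42  1.77 -0.    0.95 -1.04] F [ 0.1  0.3 -0.1] op 0.993
dist 0.003 ang 0.2
[0.0016, -0.0016, 0.0014] [0.08, 0.17, -0.08]
```

Good. Close on the bar.

Emit:
apply_moves([
  [[0.0015, -0.001, 0.001, 0, 0, 0, 0], [0, 0, 0, 0, 0, 0, 1], [0, 0, 0, 0, 0, 0, 1], [0, 0, 0, 0, 0, 0, 1], [0, 0, 0, 0, 0, 0, 1], [0, 0, 0, 0, 0, 0, 1], [0, 0, 0, 0, 0, 0, 1], [0, 0, 0, 0, 0, 0, 1], [0, 0, 0, 0, 0, 0, 1]],
], force=80)

```text
time: 20.75
eef_pos: [0.5602, 0.3129, 0.0161]
tcp_rot: [0.088, 0.996, 0.001, 0.003]
contact_force: [0.3, 0.8, 0.1]
opening: -0.005
```

Run:
```python
from h import *
st()
```

```text
t20.75 p [0.5602 0.3129 0.0161] z [ 0.006  0.002 -1.   ] x [-0.985  0.175 -0.006] q [ 0.35  0.41  1.78 -0.    0.94 -1.04] F [0.3 0.8 0.1] op -0.005
```

The opening reads 0, so the bar isn't between the pads. I'll look.

Run:
```python
from h import *
im,c=pic("wrist","w8");b,_=pic("top","t4");s,_=pic("scene","s4")
cv2.imwrite("pics/chk3.png",np.hstack([im[50:400,150:550],cv2.resize(s[130:217,340:439],(398,350))]))
```

```text
(no output)
```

View pics/chk3.png

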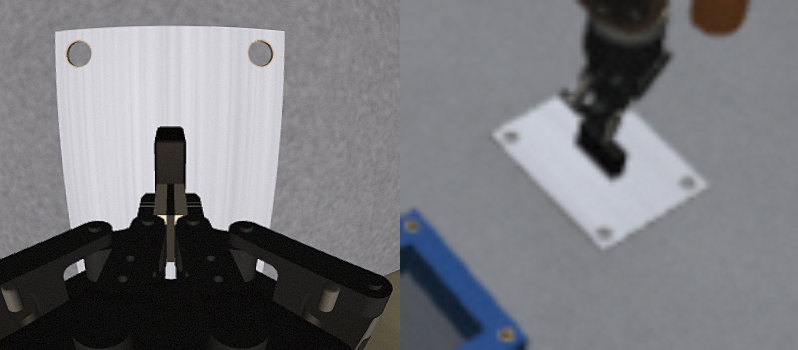

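The bar seems to lie between the fingers in the left picture, at (170,215), which disagrees with the opening reading. I'll test with a small lift, checking the force and the hole positions.

Emit:
apply_moves([
  [[0, 0, -0.005, 0, 0, 0, 1], [0, 0, -0.005, 0, 0, 0, 1], [0, 0, -0.005, 0, 0, 0, 1], [0, 0, -0.005, 0, 0, 0, 1], [0, 0, 0, 0, 0, 0, 1], [0, 0, 0, 0, 0, 0, 1]],
])

```text
time: 21.5
eef_pos: [0.5606, 0.3131, 0.0387]
tcp_rot: [0.088, 0.996, 0.001, 0.004]
contact_force: [-0.3, 0.4, 0.5]
opening: 0.002
```

Run:
```python
from h import *
a=cv2.imread("pics/w8.png");st();im,c=pic("wrist","w9");st();ctrl.read_camera("wrist");st()
# hole circles before/after, and finger/bar widths
for n,i in (("before",a),("after",im)):
    for u,v in ((228,104),(411,104)):
        r=cent(i,u,v,lambda w:w.mean(2)<185,16);print(n,np.round(r,1))
    for v in (190,215,235,250,265,275,285,300):
        print(v,''.join('%4d'%x for x in i[v,280:365:4].mean(1)))
```

```text
t21.50 p [0.5606 0.3131 0.0387] z [ 0.007  0.002 -1.   ] x [-0.985  0.175 -0.007] q [ 0.35  0.38  1.77 -0.    0.98 -1.04] F [-0.3  0.4  0.5] op 0.002
t21.55 p [0.5606 0.3131 0.0388] z [ 0.008  0.002 -1.   ] x [-0.985  0.175 -0.007] q [ 0.35  0.38  1.77 -0.    0.98 -1.04] F [-0.2 -0.6  0.5] op -0.004
t21.60 p [0.5605 0.313  0.0386] z [ 0.007  0.002 -1.   ] x [-0.985  0.175 -0.007] q [ 0.35  0.38  1.77 -0.    0.98 -1.04] F [ 0.9 -0.3 -0.2] op -0.003
before [228.2 103.4 559. ]
before [410.1 102.9 550. ]
190  218 219 224 217 215 219 199  12  12  20  17  17  15  19 193 215 212 214 219 214 213 211
215  217 217 224 214 214 217 155  38  38  40  43  41  39  43 197 213 211 214 215 212 209 211
235  216 209 225 214 212 217 231  67  65  72   6  58  60  67 199 211 205 216 217 211 208 209
250  218 209 224   6   7   8  21  65  62  51   1  47  63  63  36  15  18   6 216 208 209 209
265  213 213   0  16  22   9  19 183 192 127  45  88 191 176  20  17  17  18   0 212 206 215
275   91  11  16   8  27  17  11  14  17  24  60  65  15  14  15  23  31  15   9  14  25 214
285   12  16  12   7  12  16  13  15
[... 245 characters left out ...]
7  46  43  49  19 224 221 218 222 216 217 213 218
215  217 220 215 224 218 221 227  34  40  43  40  42  42  46 222 218 214 216 216 215 214 216
235  214 220 217 225 217 218 223  57  69  68  17  60  67  59 226 214 216 221 212 211 215 215
250  211 219 215   5  19  15  17  62  66  50   3  44  65  63  36  14  12  10 221 212 217 216
265  209 218   0   7   7  11  16 188 198 133  49  84 196 185  20  13  10  12   6 214 217 212
275   94  11   4   6  26  24  10   8  10  27  62  66  11  10  12  18  24   9  15  13  24 214
285    7  12  13  13   6  14  16  14  12  32  57  41  10  17  18   6   5   9  11  14  12  13
300   16  11   8  13  15  14   9  12  30  26  59  37  28  18  13  17  17  14  15  12   5  13
```

Run:
```python
from h import *
c=ctrl.get_calibration("wrist");p,q=tool()
print("tcp px",proj("wrist",p,c))
for dz,n in((0,"plate on bench"),(.0225,"lifted")):
    for x in(-.03,.03):
        w=np.array([.559+x*np.cos(np.radians(-10)),.312+x*np.sin(np.radians(-10)),.041+dz]);print(n,"bar end",x,proj("wrist",w,c))
    w=[.4944,.3796,.004+dz];print(n,"hole1",proj("wrist",w,c)); w=[.4753,.2708,.004+dz];print(n,"hole2",proj("wrist",w,c))
b,_=pic("top","t5");
for f in("top0","t4","t5"):
    i=cv2.imread(f"pics/{f}.png")
    for w in([.4944,.3796],[.4753,.2708],[.6425,.3536],[.6235,.2446]):
        px=proj("top",(*w,.004))
        try: print(f,np.round(px,1),np.round(cent(i,*px,lambda w:w.mean(2)<150,4),1))
        except Exception as e: print(f,e)
print([proj("top",(*w,.0265)).round(1) for w in([.4944,.3796],[.4753,.2708])])
```

```text
tcp px [320.94600009 230.69957933]
plate on bench bar end -0.03 [318.64269477 180.17467351]
plate on bench bar end 0.03 [318.89846978 274.5414788 ]
plate on bench hole1 [400.65970858 103.78566544]
plate on bench hole2 [237.01386439 104.20403349]
lifted bar end -0.03 [318.56465604 189.66081892]
lifted bar end 0.03 [318.87483385 293.95777293]
lifted hole1 [410.07872359 102.68146085]
lifted hole2 [227.52022897 103.15276153]
top0 [189.2 221.4] [188.5 220.9  26. ]
top0 [221.8 226.5] [222.2 227.5  28. ]
top0 [198.  177.4] [197.9 176.3  29. ]
top0 [230.2 182.4] [230.9 182.1  25. ]
t4 [189.2 221.4] [189. 221.  81.]
t4 [221.8 226.5] [222.1 227.2  25. ]
t4 [198.  177.4] [197.5 177.3  71. ]
t4 [230.2 182.4] [230.8 181.8  20. ]
t5 [189.2 221.4] [189. 221.  81.]
t5 [221.8 226.5] [222.1 227.2  25. ]
t5 [198.  177.4] [197.  177.1  60. ]
t5 [230.2 182.4] [230.8 181.8  20. ]
[array([186.9, 220.8]), array([220.1, 226. ])]
```

Run:
```python
from h import *
L=lambda f:cv2.imread(f"pics/{f}.png").astype(int)
for a,b in(("t4","t5"),("w8","w9"),("t3","t4")):
    d=np.abs(L(a)-L(b)).max(2);ys,xs=np.nonzero(d>40);print(a,b,len(xs),(xs.min(),xs.max(),ys.min(),ys.max()) if len(xs) else "")
b=L("t5")
st();i,_=pic("wrist","w10");ctrl.read_camera("wrist")
print(np.round(cent(i,411,104,lambda w:w.mean(2)<185,16),1))
t,_=pic("top","t6");ys,xs=np.nonzero(np.abs(t.astype(int)-b).max(2)>40);print("t5-t6",len(xs))
s,_=pic("scene","s6");s4=L("s4");d=np.abs(s-s4).max(2);ys,xs=np.nonzero(d>40);print("scene",len(xs),xs.min(),xs.max(),ys.min(),ys.max())
print([proj("scene",(*w,z)).round(1) for w in([.6425,.3536],[.6235,.2446],[.4944,.3796]) for z in(.004,.0265)])
print([np.round(cent(s,*proj("scene",(*w,z)),lambda w:w.mean(2)<150,4),1) for w in([.6425,.3536],[.6235,.2446],[.4944,.3796]) for z in(.004,.0265)])
cv2.imwrite("pics/last.png",np.hstack([cv2.resize(s[130:217,340:439],(396,348)),i[50:398,150:550]]))
```

```text
t4 t5 1200 (np.int64(132), np.int64(236), np.int64(164), np.int64(399))
w8 w9 27382 (np.int64(0), np.int64(639), np.int64(76), np.int64(399))
t3 t4 24799 (np.int64(132), np.int64(413), np.int64(166), np.int64(399))
t21.65 p [0.5604 0.313  0.0383] z [ 0.007  0.002 -1.   ] x [-0.985  0.175 -0.006] q [ 0.35  0.38  1.77 -0.    0.98 -1.04] F [0.4 0.2 0. ] op 0.002
[409.8 104.2 542. ]
t5-t6 6
scene 985 279 415 25 163
[array([410.8, 175.1]), array([411.7, 171.7]), array([390. , 187.7]), array([390.8, 184.3]), array([387.1, 151.9]), array([387.8, 148.4])]
[array([413.2, 175.2,  20. ]), array([413.5, 171. ,  35. ]), array([389.5, 190.3,  29. ]), array([390.2, 187.4,   5. ]), array([387.3, 151.7,  74. ]), array([388., 148.,  81.])]
```

Run:
```python
from h import *
for f in("scene0","s4","s6"):
    g=cv2.imread(f"pics/{f}.png");m=((g.min(2)>135)&(g.max(2)-g.min(2)<40)).astype(np.uint8)
    m[:150]=0;m[:, :350]=0;m[:, 425:]=0;m[200:]=0
    cs,_=cv2.findContours(m,cv2.RETR_EXTERNAL,cv2.CHAIN_APPROX_NONE);c=max(cs,key=cv2.contourArea);x=c[:,0]
    print(f,"bottom",x[x[:,1].argmax()],"right",x[x[:,0].argmax()],"left",x[x[:,0].argmin()])
print("pred corner bottom/right z=0.005,.0275")
C=lambda x,y,z:np.array([.559+x*.9848+y*.1736,.312-x*.1736+y*.9848,z])
for z in(.005,.0275): print(z,[proj("scene",C(x,y,z)).round(1) for x,y in((.09,-.07),(.09,.07),(-.09,-.07))])
for f in("w8","w9","w10"):
    g=cv2.imread(f"pics/{f}.png");r=g[150].mean(1)>195;xs=np.nonzero(r[150:500])[0]+150;print(f,"plate row150 extent",xs.min(),xs.max(), "row80 first bright col320:",np.nonzero(g[:140,300].mean(1)>195)[0][:1])
```

```text
scene0 bottom [389 191] right [416 176] left [363 162]
s4 bottom [389 191] right [417 175] left [363 162]
s6 bottom [389 191] right [416 176] left [363 162]
pred corner bottom/right z=0.005,.0275
0.005 [array([389.6, 191.7]), array([416. , 175.7]), array([361.6, 162.7])]
0.0275 [array([390.3, 188.4]), array([416.9, 172.3]), array([362.1, 159.3])]
w8 plate row150 extent 208 431 row80 first bright col320: [76]
w9 plate row150 extent 219 420 row80 first bright col320: [80]
w10 plate row150 extent 219 420 row80 first bright col320: [80]
```

Plate edges in the scene and wrist views show the cover did not move, so the bar was not gripped. I'll lift clear, open, and put the evidence in one composite.

Emit:
apply_moves([
  [[0, 0, -0.015, 0, 0, 0, 1], [0, 0, -0.015, 0, 0, 0, 1], [0, 0, -0.015, 0, 0, 0, 1], [0, 0, 0, 0, 0, 0, 1]],
])

```text
time: 22.25
eef_pos: [0.5605, 0.3131, 0.0877]
tcp_rot: [0.088, 0.996, 0.002, 0.004]
contact_force: [-0.5, 1.4, -0.2]
opening: -0.0
```

Run:
```python
from h import *
st();i,c=pic("wrist","w11");s,_=pic("scene","s11")
z=lambda g:cv2.resize(g[150:300,255:385],(260,300),interpolation=cv2.INTER_CUBIC)
w8,w9=[cv2.imread(f"pics/{f}.png") for f in("w8","w9")];s4=cv2.imread("pics/s4.png");s0=cv2.imread("pics/scene0.png")
q=lambda g:cv2.resize(g[145:195,355:420],(390,300),interpolation=cv2.INTER_CUBIC)
cv2.imwrite("pics/comp.png",np.vstack([np.hstack([z(w8),z(w9),z(i)]),np.hstack([q(s4),q(s)])]))
for x in(-.03,.03):
  for zz in (.041,.005):
    w=np.array([.559+x*.985,.312-x*.174,zz]);print("now",x,zz,proj("wrist",w,c))
print(proj("wrist",tool()[0],c))
```

```text
t22.25 p [0.5605 0.3131 0.0877] z [ 0.007  0.002 -1.   ] x [-0.985  0.175 -0.007] q [ 0.35  0.32  1.75 -0.    1.06 -1.04] F [-0.5  1.4 -0.2] op -0.000
now -0.03 0.041 [318.75061576 166.02837041]
now -0.03 0.005 [318.80491057 159.00359306]
now 0.03 0.041 [318.90715143 243.33484255]
now 0.03 0.005 [318.93152136 226.94168222]
[319.58803701 226.97613417]
```

View pics/comp.png

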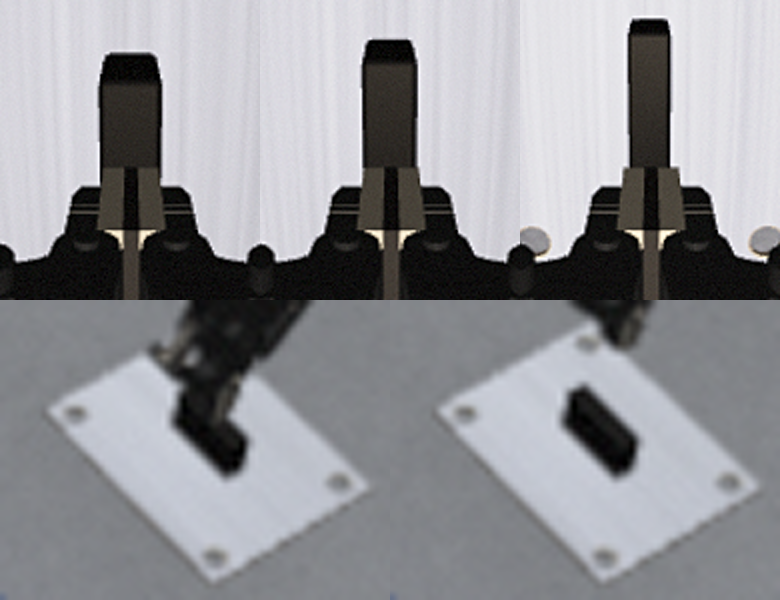

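The composite shows the bar intact and the plate unmoved, with the shut fingers drawn over the bar's middle. The likely cause is that the pads never met the bar. I'll retry lower, closing in small steps while watching the opening.

Emit:
apply_moves([
  [[0, 0, 0, 0, 0, 0, -1], [0, 0, 0, 0, 0, 0, -1], [0, 0, 0, 0, 0, 0, -1], [0, 0, 0, 0, 0, 0, -1], [0, 0, 0, 0, 0, 0, -1], [0, 0, 0, 0, 0, 0, -1]],
], force=40)

```text
time: 22.95
eef_pos: [0.557, 0.3117, 0.0819]
tcp_rot: [0.088, 0.996, -0.001, -0.001]
contact_force: [-0.1, -0.0, 0.3]
opening: 0.994
```

Run:
```python
from h import *
st();plan(np.array([.559,.312,.013]),ori(-10),6)
```

```text
t22.95 p [0.557  0.3117 0.0819] z [-0.002 -0.001 -1.   ] x [-0.985  0.175  0.001] q [ 0.35  0.33  1.76 -0.    1.06 -1.04] F [-0.1 -0.   0.3] op 0.994
dist 0.069 ang 0.1
[-0.0003, 0.0001, 0.0115] [-0.01, -0.01, -0.01]
[-0.0003, 0.0001, 0.0115] [-0.01, -0.01, -0.01]
[-0.0003, 0.0001, 0.0115] [-0.01, -0.01, -0.01]
[-0.0003, 0.0001, 0.0115] [-0.01, -0.01, -0.01]
[-0.0003, 0.0001, 0.0115] [-0.01, -0.01, -0.01]
[-0.0003, 0.0001, 0.0115] [-0.01, -0.01, -0.01]
```

Emit:
apply_moves([
  [[0, 0, 0.012, 0, 0, 0, -1], [0, 0, 0.012, 0, 0, 0, -1], [0, 0, 0.012, 0, 0, 0, -1], [0, 0, 0.012, 0, 0, 0, -1], [0, 0, 0.012, 0, 0, 0, -1], [0, 0, 0.006, 0, 0, 0, -1], [0, 0, 0, 0, 0, 0, -1], [0, 0, 0, 0, 0, 0, 0.3], [0, 0, 0, 0, 0, 0, 0.3], [0, 0, 0, 0, 0, 0, 0.3]],
])

```text
time: 23.95
eef_pos: [0.5557, 0.3112, 0.008]
tcp_rot: [0.088, 0.996, -0.001, -0.002]
contact_force: [-0.6, 0.3, -0.6]
opening: 0.514
```

Run:
```python
from h import *
st();i,c=pic("wrist","w12")
print(proj("wrist",tool()[0],c))
for v in (190,210,220,230,240,250,260,270): print(v,''.join('%4d'%x for x in i[v,270:371:4].mean(1)))
```

```text
t23.95 p [0.5557 0.3112 0.008 ] z [-0.005 -0.002 -1.   ] x [-0.985  0.175  0.004] q [ 0.35  0.42  1.78 -0.    0.94 -1.04] F [-0.6  0.3 -0.6] op 0.514
[321.09362915 230.91258368]
190  219 213 220 216 215 222 214 213 221 222 161   8   7   4  10   4   6 124 221 216 211 215 216 211 215 208
210  216 216 216 223 213 224 214 218 220 225  14  43  43  44  43  37  42  35 206 214 210 215 215 212 213 209
220  217 216 216 220 212 222 218 219 215 218  19  39  43  39  37  40  38  30 207 212 210 217 217 212 211 210
230  213 219 213 218 214 221 216 218 216 219  14  36  32  40  34  38  37  27 231 216 209 219 213 210 209 208
240    7   5 216 218 211 220 219 218 215 222  13  30  37  36  34  35  32  27 226 214 204 217 213 214   0  10
250    1   7 215 215 212 221 216 218 214 216   9  30  31  29  37  36  35  17 223 213 207 218 216 214   4  16
260   10  10 222 214 211 216 216 212 215 218   3  34  30  33  29  30  33  13 219 213 205 212 210 226  11  13
270   17   0 228 213 215 213 218 209 209 215   0  30  31  35  30  31  21   8 216 213 207 211 212 222   5  12
```

Bar clearly between the fingers now. Continue closing with a 2 mm rise.

Emit:
apply_moves([
  [[0, 0, -0.003, 0, 0, 0, 0.5], [0, 0, 0, 0, 0, 0, 0.7], [0, 0, 0, 0, 0, 0, 0.7], [0, 0, 0, 0, 0, 0, 0.7]],
])

```text
time: 24.4
eef_pos: [0.5569, 0.3117, 0.0133]
tcp_rot: [0.088, 0.996, -0.001, -0.001]
contact_force: [1.1, 0.2, 0.5]
opening: 0.146
```

Run:
```python
from h import *
st();i,c=pic("wrist","w13")
for v in (190,220,230,240,250,260,270): print(v,''.join('%4d'%x for x in i[v,270:371:4].mean(1)))
st()
```

```text
t24.40 p [0.5569 0.3117 0.0133] z [-0.001 -0.001 -1.   ] x [-0.985  0.175  0.001] q [ 0.35  0.42  1.78 -0.    0.95 -1.04] F [1.1 0.2 0.5] op 0.146
190  224 218 219 222 221 225 218 219 221 225   0   8   0   2   4   1  11 226 223 220 212 222 217 216 210 214
220  217 220 216 220 216 226 218 217 217 240  33  36  44  40  40  41  37  40 218 219 213 222 218 217 213 216
230  217 218 216 222 216 226 219 217 219 236  32  42  33  38  38  34  34  44 219 220 213 218 215 216 209 216
240  213 217 214 219 215 234  68  64  51   9  30  32  33  38  35  38  10  47  65  60 227 221 216 214 209 215
250  214 224  13  15  17  63  71  63  16   4  28  36  33  39  39  33   8   9  62  65  64  13  16   8 218 215
260  217  11   9  14   9  68  66  64  13   2  28  34  28  30  31  35   1  12  68  59  63  22  12  14   0 216
270   14  30  19  17  24  14   9 246  61   3  22  30  32  29  31  26  10  67 234   2  15  25  27  23  26  15
t24.45 p [0.5569 0.3117 0.0132] z [-0.002 -0.001 -1.   ] x [-0.985  0.175  0.001] q [ 0.35  0.42  1.78 -0.    0.95 -1.04] F [-0.7  0.4  0.4] op 0.151
```

Emit:
apply_moves([
  [[0, 0, 0, 0, 0, 0, 0.8], [0, 0, 0, 0, 0, 0, 0.8], [0, 0, 0, 0, 0, 0, 0.8]],
])

```text
time: 24.75
eef_pos: [0.5568, 0.3116, 0.013]
tcp_rot: [0.088, 0.996, -0.001, -0.001]
contact_force: [-0.5, 1.5, -0.3]
opening: 0.098
```

Run:
```python
from h import *
st();i,c=pic("wrist","w14")
for v in (240,250,260,270): print(v,''.join('%4d'%x for x in i[v,270:371:4].mean(1)))
st()
```

```text
t24.75 p [0.5568 0.3116 0.013 ] z [-0.002 -0.001 -1.   ] x [-0.985  0.175  0.002] q [ 0.35  0.42  1.78 -0.    0.95 -1.04] F [-0.5  1.5 -0.3] op 0.098
240  211 221 213 221 214 226 221  57  64  68  12  40  36  32  34  10  68  63  61 220 215 218 213 213 210 215
250  215 218 214  15  13  17  23  68  64  42   7  39  27  29  32   2  34  64  64  34  14  13  11 211 207 218
260  217 218  97  14   8  17  70  64  68  19   8  30  29  33  27   6  12  65  64  65   7  11   8  77 209 214
270  140   6  10  23   5  23  13  14  80  66   0  33  32  34  29   7  60 120  11   5  22  16  22  10  14 110
t24.80 p [0.5568 0.3116 0.013 ] z [-0.002 -0.001 -1.   ] x [-0.985  0.175  0.002] q [ 0.35  0.42  1.78 -0.    0.95 -1.04] F [-0.8  0.7  0.5] op 0.099
```

Run:
```python
from h import *
c=ctrl.get_calibration("wrist");p,q=tool()
for x in(0,.011):
  for d in(0,.01,.02,.03,.04): print(x,d,proj("wrist",p+q.apply([x,0,-d]),c).round(1), "w of 10mm:",(proj("wrist",p+q.apply([x,.01,-d]),c)-proj("wrist",p+q.apply([x,0,-d]),c))[0].round(1))
i=cv2.imread("pics/w11.png")
print([''.join('%4d'%x for x in i[v,296:348:3].mean(1)) for v in (228,230,231,232,233,234,236)])
m=c["cam_to_world"][:3,3]-p;print("cam in tool",q.inv().apply(m))
```

```text
0 0 [321.  230.7] w of 10mm: 16.7
0 0.01 [321.1 237. ] w of 10mm: 17.6
0 0.02 [321.1 243.9] w of 10mm: 18.6
0 0.03 [321.2 251.7] w of 10mm: 19.7
0 0.04 [321.2 260.4] w of 10mm: 20.9
0.011 0 [321.  213.2] w of 10mm: 17.0
0.011 0.01 [321.1 218.6] w of 10mm: 18.0
0.011 0.02 [321.1 224.7] w of 10mm: 19.0
0.011 0.03 [321.2 231.6] w of 10mm: 20.2
0.011 0.04 [321.2 239.3] w of 10mm: 21.5
[' 231 226 228 227 219  33  36  41  37  33  35   0 229 228 221 229 224 224', ' 230 226 228 229 218  29  43  36  34  35  36   0 229 231 222 229 226 227', ' 231 226 226 228 219  35  32  37  36  30  37   0 232 229 221 228 227 222', ' 231 227 223 228 221  27  34  41  40  35  32   0 241 231 219 229 224 225', ' 230 228 228 232 168  36  41  22  24  34  41   9 161 232 224 228 224 227', ' 230 227 226 239  89  65  66  24  14  21  58  57  86 229 219 230 225 225', ' 229 226 224 244  62  70  73  29  11  15  71  65  69 234 220 228 225 226']
cam in tool [ 0.06625492 -0.00045434 -0.17331307]
```

The projection settles it. The visible finger tips (row 233) sit about 30 mm behind the reported TCP, so at TCP z = 0.013 they were still above the bar top. I'll open partly and go lower, watching the force.

Emit:
apply_moves([
  [[0, 0, 0, 0, 0, 0, -0.2], [0, 0, 0, 0, 0, 0, -0.2], [0, 0, 0, 0, 0, 0, -0.2], [-0.002, 0, 0.006, 0, 0, 0, -0.2], [0, 0, 0.006, 0, 0, 0, -0.2], [0, 0, 0.006, 0, 0, 0, -0.2], [0, 0, 0, 0, 0, 0, -0.2]],
])

```text
time: 25.5
eef_pos: [0.5585, 0.311, -0.0071]
tcp_rot: [0.088, 0.996, -0.001, -0.001]
contact_force: [-0.0, 0.8, -0.3]
opening: 0.598
```

Run:
```python
from h import *
st();i,c=pic("wrist","w15");st()
```

```text
t25.50 p [ 0.5585  0.311  -0.0071] z [-0.003 -0.001 -1.   ] x [-0.985  0.175  0.002] q [ 0.35  0.45  1.78 -0.    0.91 -1.04] F [-0.   0.8 -0.3] op 0.598
t25.55 p [ 0.5588  0.3111 -0.0067] z [-0.002 -0.001 -1.   ] x [-0.985  0.175  0.002] q [ 0.35  0.45  1.78 -0.    0.92 -1.04] F [-0.4 -0.7 -0.3] op 0.601
```

TCP is now −7 mm with no contact, which confirms the offset. A little lower, then close.

Emit:
apply_moves([
  [[0, 0.0005, 0.004, 0, 0, 0, -0.2], [0, 0.0005, 0.003, 0, 0, 0, -0.2], [0, 0, 0, 0, 0, 0, 0.3], [0, 0, 0, 0, 0, 0, 0.5], [0, 0, 0, 0, 0, 0, 0.8], [0, 0, 0, 0, 0, 0, 0.8], [0, 0, 0, 0, 0, 0, 0.8], [0, 0, 0, 0, 0, 0, 0.8]],
])

```text
time: 26.35
eef_pos: [0.5593, 0.3124, -0.0141]
tcp_rot: [0.088, 0.996, -0.0, -0.001]
contact_force: [0.3, 0.2, -0.4]
opening: 0.18
```

Run:
```python
from h import *
st()
```

```text
t26.35 p [ 0.5593  0.3124 -0.0141] z [-0.001 -0.001 -1.   ] x [-0.985  0.175  0.001] q [ 0.35  0.46  1.78 -0.    0.9  -1.04] F [ 0.3  0.2 -0.4] op 0.180
```

Opening 0.18 (≈ 16 mm): the bar is gripped. Firm up and lift.

Emit:
apply_moves([
  [[0, 0, 0, 0, 0, 0, 1], [0, 0, 0, 0, 0, 0, 1], [0, 0, 0, 0, 0, 0, 1], [0, 0, -0.005, 0, 0, 0, 1], [0, 0, -0.01, 0, 0, 0, 1], [0, 0, -0.015, 0, 0, 0, 1], [0, 0, -0.02, 0, 0, 0, 1], [0, 0, -0.025, 0, 0, 0, 1], [0, 0, -0.025, 0, 0, 0, 1], [0, 0, -0.015, 0, 0, 0, 1], [0, 0, -0.005, 0, 0, 0, 1]],
], force=90)

```text
time: 27.45
eef_pos: [0.5563, 0.3113, 0.1115]
tcp_rot: [0.088, 0.996, -0.002, -0.004]
contact_force: [0.5, -0.2, -4.1]
opening: 0.171
```

Run:
```python
from h import *
st();b,_=pic("top","t7");i,c=pic("wrist","w16");st()
for s in(-1,1):
    a=cent(i,*proj("wrist",tool()[0]+tool()[1].apply([.075,s*.055,-.018]),c),lambda w:w.mean(2)<185,16);print(a)
plan(np.array([.5695,.014,.10]),ori(-11.55),10)
```

```text
t27.45 p [0.5563 0.3113 0.1115] z [-0.008 -0.003 -1.   ] x [-0.985  0.175  0.007] q [ 0.35  0.29  1.74 -0.    1.12 -1.04] F [ 0.5 -0.2 -4.1] op 0.171
t27.55 p [0.556  0.3112 0.1103] z [-0.009 -0.004 -1.   ] x [-0.985  0.175  0.008] q [ 0.35  0.3   1.74 -0.    1.12 -1.04] F [-0.3 -0.2 -3.1] op 0.169
(np.float64(213.10364145658264), np.float64(103.18207282913166), np.int64(714))
(np.float64(426.8623087621697), np.float64(102.99026425591099), np.int64(719))
dist 0.298 ang 1.6
[-0.0065, -0.029, 0.0011] [-0.03, -0.05, 0.15]
[-0.0066, -0.029, 0.0011] [-0.03, -0.05, 0.15]
[-0.0067, -0.029, 0.0011] [-0.03, -0.05, 0.15]
[-0.0068, -0.029, 0.0011] [-0.03, -0.05, 0.15]
[-0.0068, -0.029, 0.0011] [-0.03, -0.05, 0.15]
[-0.0069, -0.0289, 0.0011] [-0.03, -0.05, 0.15]
[-0.007, -0.0289, 0.0011] [-0.03, -0.05, 0.15]
[-0.0071, -0.0289, 0.0011] [-0.03, -0.05, 0.15]
[-0.0071, -0.0289, 0.001] [-0.03, -0.05, 0.15]
[-0.0072, -0.0289, 0.001] [-0.03, -0.05, 0.15]
```

The plate is up, with a force of −3.5 N. Carry it over the chamber at a safe height.

Emit:
apply_moves([
  [[-0.004, -0.015, 0, 0, 0, 0.15, 1], [-0.0065, -0.029, 0, 0, 0, 0.15, 1], [-0.0065, -0.029, 0.001, 0, 0, 0.15, 1], [-0.0065, -0.029, 0.001, 0, 0, 0.15, 1], [-0.007, -0.029, 0.001, 0, 0, 0.15, 1], [-0.007, -0.029, 0.001, 0, 0, 0.15, 1], [-0.007, -0.029, 0.001, 0, 0, 0.15, 1], [-0.007, -0.029, 0.001, 0, 0, 0.15, 1], [-0.007, -0.029, 0.001, 0, 0, 0.15, 1], [-0.007, -0.029, 0.001, 0, 0, 0.15, 1], [-0.003, -0.014, 0.001, 0, 0, 0, 1], [0, 0, 0, 0, 0, 0, 1]],
])

```text
time: 28.75
eef_pos: [0.554, -0.0065, 0.0823]
tcp_rot: [0.102, 0.995, -0.007, -0.022]
contact_force: [0.2, -0.1, -3.7]
opening: 0.173
```

```bash
cat > al.py <<'E'
from h import *
# plate pose in tool frame from the grasp moment
Tp=R.from_euler('z',-10,degrees=True);pg=np.array([.5593,.3124,-.0141]);qg=R.from_quat([.088,.996,0,-.001])
off=qg.inv().apply(np.array([.559,.3122,0])-pg);qr=qg.inv()*Tp
def goal(z=.075,ctr=(.5695,.0143),yaw=-11.55):
    Rg=R.from_euler('z',yaw,degrees=True)*qr.inv();return np.array([*ctr,z])-Rg.apply(off),Rg
def plate():
    p,q=tool();P=p+q.apply(off);Q=q*qr;n=Q.apply([0,0,1]);return P,Q.as_euler('ZYX',degrees=True)
E
python3 - <<'E'
from al import *
st();print(plate());g,Rg=goal(.10);plan(g,Rg,1)
E
```

```text
t28.75 p [ 0.554  -0.0065  0.0823] z [-0.044 -0.009 -0.999] x [-0.978  0.203  0.042] q [-0.19  0.18  1.94 -0.02  1.07 -1.54] F [ 0.2 -0.1 -3.7] op 0.173
(array([ 0.55424367, -0.00658162,  0.09644967]), array([-11.61640942,   2.27198959,  -0.99891173]))
dist 0.027 ang 2.5
[-0.0111, 0.0237, -0.0044] [-1.0, -2.27, -0.05]
```

Emit:
apply_moves([
  [[-0.005, 0.011, -0.002, -0.5, -1.1, 0, 1], [-0.005, 0.01, -0.002, -0.4, -1, 0, 1], [0, 0, 0, 0, 0, 0, 1], [0, 0, 0, 0, 0, 0, 1], [0, 0, 0, 0, 0, 0, 1]],
])

```text
time: 29.25
eef_pos: [0.5679, 0.0179, 0.0845]
tcp_rot: [0.1, 0.995, 0.001, -0.003]
contact_force: [-0.1, 0.2, -3.6]
opening: 0.17
```

Run:
```python
from al import *
st();print(plate());g,Rg=goal(.085);plan(g,Rg,1)
```

```text
t29.25 p [0.5679 0.0179 0.0845] z [-0.005  0.002 -1.   ] x [-0.98   0.199  0.005] q [-0.15  0.18  1.93  0.    1.04 -1.52] F [-0.1  0.2 -3.6] op 0.170
(array([0.56761453, 0.0176618 , 0.09864046]), array([-11.37377495,   0.1873339 ,   0.08030392]))
dist 0.014 ang 0.3
[-0.0026, -0.003, 0.0136] [0.08, -0.19, 0.18]
```

Emit:
apply_moves([
  [[-0.0015, -0.0015, 0.006, 0, -0.1, 0.1, 1], [-0.0005, -0.001, 0.006, 0, -0.1, 0.1, 1], [0, 0, 0.006, 0, 0, 0, 1], [0, 0, 0, 0, 0, 0, 1], [0, 0, 0, 0, 0, 0, 1], [0, 0, 0, 0, 0, 0, 1]],
])

```text
time: 29.85
eef_pos: [0.5687, 0.0152, 0.0641]
tcp_rot: [0.102, 0.995, 0.001, -0.002]
contact_force: [-0.6, -0.0, -3.0]
opening: 0.17
```

```bash
cat >> al.py <<'E'
def see():
    st();P,E=plate();print("plate",P.round(4),E.round(2))
    im,c=pic("wrist","wa");T,_=pic("top","ta");ct=ctrl.get_calibration("top")
    for n,i,cc in(("wrist",im,c),("top",T,ct)):
        H=[];L=[];B=[]
        for l in LH:
            Q=R.from_euler('ZYX',E,degrees=True);w=P+Q.apply([*l,.005]);u=proj(n,w,cc);r=18 if n=="wrist" else 4
            if not(r<u[0]<639-r and r<u[1]<399-r):continue
            try:
                a=cent(i,*u,lambda w:w.mean(2)<(150 if n=="wrist" else 120),r)
                b=cent(i,*u,lambda w:(w[...,2]>w[...,0]+35)&(w[...,2]>70),r)
            except Exception as e: b=(0,0,0)
            print(n,l,"pred",u.round(1),"dark",np.round(a,1),"brass",np.round(b,1),"hole@",pt(n,*a[:2],w[2],cc)[:2].round(4)-w[:2].round(4),"thr@",pt(n,*b[:2],.06,cc)[:2].round(4))
    for l in LH: print("thr pred",(np.array([.5695,.0143,0])+R.from_euler('z',-11.55,degrees=True).apply([*l,0]))[:2].round(4))
E
python3 - <<'E'
from al import *
see();g,Rg=goal(.075);plan(g,Rg,1)
i=cv2.imread("pics/wa.png")
for v in range(80,120,4): print(v,i[v,190:250:4].tolist() if 0 else ' '.join('%d/%d'%(x[2],x[0]) for x in i[v,196:252:4]))
E
```

```text
t29.85 p [0.5687 0.0152 0.0641] z [-0.003  0.002 -1.   ] x [-0.979  0.202  0.003] q [-0.15  0.21  1.94  0.    1.   -1.52] F [-0.6 -0.  -3. ] op 0.170
plate [0.5684 0.015  0.0782] [-11.55   0.07   0.06]
wrist (0.075, 0.055) pred [403.6 343.6] dark [ 404.  344. 1369.] brass [nan nan  0.] hole@ [0.0005 0.0003] thr@ [nan nan]
wrist (-0.075, 0.055) pred [428.1 103.3] dark [427.6 102.8 614. ] brass [425.6 102.9 258. ] hole@ [-0.0003 -0.0002] thr@ [0.5058 0.0909]
wrist (-0.075, -0.055) pred [212.8 103.6] dark [212.6 103.1 633. ] brass [213.9 103.  244. ] hole@ [-2.e-04 -1.e-04] thr@ [ 0.4807 -0.0309]
wrist (0.075, -0.055) pred [237.9 343.8] dark [ 238.  344. 1369.] brass [nan nan  0.] hole@ [0.0002 0.    ] thr@ [nan nan]
top (0.075, 0.055) pred [284.6 167.5] dark [285. 167.  81.] brass [nan nan  0.] hole@ [ 0.0016 -0.0013] thr@ [nan nan]
top (-0.075, 0.055) pred [275.3 213.8] dark [275. 214.  81.] brass [nan nan  0.] hole@ [-0.0007  0.001 ] thr@ [nan nan]
top (-0.075, -0.055) pred [309.9 220.2] dark [308.3 219.2  26. ] brass [310.5 220.5   8. ] hole@ [0.0033 0.0051] thr@ [ 0.485 -0.025]
top
[... 936 characters left out ...]
/216 214/218 214/220 212/215 215/220
104 212/224 49/35 14/145 29/142 32/146 43/136 230/57 49/38 231/184 212/217 214/215 213/222 212/218 212/220
108 207/214 108/84 38/146 25/143 25/144 138/100 178/52 48/37 217/206 212/217 212/218 215/221 214/219 214/219
112 209/215 216/169 46/106 26/140 26/145 23/146 228/61 47/47 211/218 213/220 213/217 213/220 215/218 214/220
116 209/215 204/214 197/157 35/118 19/144 12/138 124/129 213/220 206/215 214/221 213/218 213/220 214/219 218/223h.py:38: RuntimeWarning: Mean of empty slice.
  u,v=int(round(u)),int(round(v));w=im[v-r:v+r+1,u-r:u+r+1].astype(float);m=f(w);ys,xs=np.nonzero(m);return u-r+xs.mean(),v-r+ys.mean(),m.sum()
  ret = ret.dtype.type(ret / rcount)
```

Emit:
apply_moves([
  [[-0.001, -0.0005, 0.003, 0, 0, 0, 1], [0, 0, 0, 0, 0, 0, 1], [0, 0, 0, 0, 0, 0, 1], [0, 0, 0, 0, 0, 0, 1], [0, 0, 0, 0, 0, 0, 1]],
])

```text
time: 30.45
eef_pos: [0.5705, 0.0143, 0.0619]
tcp_rot: [0.102, 0.995, 0.001, -0.001]
contact_force: [0.2, 0.0, -4.2]
opening: 0.169
```

```bash
python3 - 2>/dev/null <<'E'
from al import *
see();g,Rg=goal(.075);plan(g,Rg,1)
c=ctrl.get_calibration("wrist");i=cv2.imread("pics/wa.png").astype(int)
for l in LH[1:3]:
    w=np.array([.5695,.0143,.06])+R.from_euler('z',-11.55,degrees=True).apply([*l,0]);u=proj("wrist",w,c);print("thread px pred",u)
    x0,y0=int(u[0])-14,int(u[1])-14
    m=(i[...,2]>i[...,0]+60)&(i[...,2]>120)
    for v in range(y0,y0+28,2): print(v,''.join('#' if k else '.' for k in m[v,x0:x0+29]),x0)
E
```

```text
t30.45 p [0.5705 0.0143 0.0619] z [-0.001  0.001 -1.   ] x [-0.979  0.202  0.001] q [-0.15  0.22  1.94  0.    0.99 -1.52] F [ 0.2  0.  -4.2] op 0.169
plate [0.5701 0.0141 0.076 ] [-11.56  -0.05   0.07]
wrist (0.075, 0.055) pred [403.5 343.5] dark [ 404.  344. 1369.] brass [nan nan  0.] hole@ [0.0006 0.0003] thr@ [nan nan]
wrist (-0.075, 0.055) pred [428.  103.2] dark [427.6 103.  590. ] brass [425.5 102.  289. ] hole@ [-0.0002 -0.0002] thr@ [0.5071 0.0892]
wrist (-0.075, -0.055) pred [212.8 103.5] dark [212.4 103.2 617. ] brass [214.  102.2 257. ] hole@ [-0.0002 -0.0002] thr@ [ 0.4824 -0.0308]
wrist (0.075, -0.055) pred [237.9 343.7] dark [ 238.  344. 1369.] brass [nan nan  0.] hole@ [0.0003 0.    ] thr@ [nan nan]
top (0.075, 0.055) pred [284.9 167.1] dark [285. 167.  81.] brass [nan nan  0.] hole@ [ 0.0004 -0.0002] thr@ [nan nan]
top (-0.075, 0.055) pred [275.7 213.3] dark [276. 213.  81.] brass [nan nan  0.] hole@ [ 0.0009 -0.001 ] thr@ [nan nan]
top (-0.075, -0.055) pred [310.2 219.7] dark [308.6 218.9  30. ] brass [310.6 220.4   9. ] hole@ [0.0025 0.005 ] thr@ [ 0.4851 -0.0252]
t
[... 735 characters left out ...]
....#######.. 401
111 ..............###########.... 401
113 ................#######...... 401
115 .................#........... 401
thread px pred [224.807479   103.69977573]
89 ...........#................. 210
91 ............................. 210
93 ..............##............. 210
95 ..........#######............ 210
97 .........######.............. 210
99 .......#####................. 210
101 .......####.................. 210
103 ......#####.................. 210
105 ......#####.................. 210
107 .......####.................. 210
109 .......######................ 210
111 .........#######............. 210
113 ...........####.............. 210
115 ............................. 210
```

Emit:
apply_moves([
  [[0, 0.001, 0.001, 0, 0, 0, 1], [0, 0, 0, 0, 0, 0, 1], [0, 0, 0, 0, 0, 0, 1], [0, 0, 0, 0, 0, 0, 1], [0, 0, 0, 0, 0, 0, 1], [0, 0, 0, 0, 0, 0, 1]],
])

```text
time: 31.15
eef_pos: [0.5707, 0.0155, 0.0609]
tcp_rot: [0.101, 0.995, 0.001, -0.0]
contact_force: [-0.1, 1.1, -2.9]
opening: 0.173
```

```bash
python3 - 2>/dev/null <<'E'
from al import *
st();print(plate());T,_=pic("top","tf");S,_=pic("scene","sf");st();print(plate())
t0=cv2.imread("pics/top0.png").astype(int)
d=np.abs(T-t0).max(2)>50
for n,(x,y) in dict(y1=(372,166),y2=(431,184),bottle=(474,188),box=(502,225),sd=(458,250),jar=(130,213),dish=(154,260)).items(): print(n,d[y-18:y+18,x-18:x+18].sum())
w=cv2.inRange(cv2.cvtColor(T,cv2.COLOR_BGR2HSV),(0,0,170),(180,60,255));ys,xs=np.nonzero(w[175:225,380:420]);print("cup px",xs.mean()+380,ys.mean()+175,pt("top",405,196,.065))
E
```

```text
t31.15 p [0.5707 0.0155 0.0609] z [-0.001  0.001 -1.   ] x [-0.979  0.202  0.001] q [-0.15  0.22  1.94  0.    0.99 -1.52] F [-0.1  1.1 -2.9] op 0.173
(array([0.57034685, 0.01532544, 0.07495037]), array([-11.546294  ,  -0.05340048,   0.07128132]))
t31.25 p [0.5707 0.0155 0.0609] z [-0.001  0.001 -1.   ] x [-0.979  0.202  0.001] q [-0.15  0.22  1.94  0.    0.99 -1.52] F [ 0.2  0.1 -3.1] op 0.169
(array([0.5703653 , 0.01531731, 0.07495936]), array([-11.54453541,  -0.05585817,   0.07033401]))
y1 0
y2 0
bottle 0
box 0
sd 0
jar 0
dish 0
cup px 399.67676767676767 196.54040404040404 [ 0.55715352 -0.32684121  0.065     ]
```

Everything is steady: the plate underside is at 75.0 mm and level within 0.1°. Handing in.

```bash
python3 -c "
from plant import ctrl
print(ctrl.sign_off())"
```

```text
the job is handed in; nothing more can be done
None
```

I tipped the four balls into the chamber and stood the empty cup upright on the bench. I handed in with the arm still holding the cover plate over the chamber.

**Balls and cup:** After the pour, the top view showed all four balls in the chamber and the cup empty. I set the cup down about 15 mm from where it started and let go. The last top view shows it still standing there, and the yellow cups, bottle, box, screwdriver, jar and dish have not moved.

**Plate at hand-in (31 s of 67 s):**
- **Height and level:** By arm pose and grasp offset, the underside is at 75.0 mm, 15 mm above the rim, and level within 0.1°. The measured force matches the plate's weight, so nothing suggests it is touching the rim.
- **Hole alignment:** Yaw matches the chamber within about 0.1°, and the centre is within about 1 mm of my chamber estimates. I saw the brass rims through the two holes nearest the robot in the wrist view just before the last 1 mm trim. The far pair could not be checked from the wrist camera.

**What failed or disagreed:**
- **First grip missed:** My first grip on the bar closed on nothing, and the plate was not disturbed. The fingertips appear to end about 30 mm short of the reported TCP. I went lower, and the second grip closed at about 16 mm, the width of the bar.
- **Top-camera hole positions:** The top camera's coarse hole centres for the two right-hand holes differed by 4–6 mm from the arm pose. I put this down to low resolution and shading, because the wrist view agreed within 0.5 mm.
- **Chamber position:** The top and wrist cameras differed by about 1.5 mm on where the chamber is. I trimmed towards the wrist estimate.

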